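# Load the ultrasonic cleaner with sampling rods and plates

### The job

Load the ultrasonic cleaner: take the red-knobbed cover off its wells and put it down on the bench, then draw each sampling rod out of its tube hand over hand, because a slender rod bends when pulled from far away: as long as any of it is still in the tube, take hold of it no further than 12 cm from the tube's mouth. Stand the rods in the cleaner's square wells, notched end down and orange head up, and lift every acrylic plate up out of the white rack and stand it upright on the floor of the cleaner's slotted bays. When everything is loaded, push the cleaner's red switch lever fully over, away from the robot, and leave the other things on the bench where they are.

Things in the scene. Friction and masses are not known exactly. Their poses are not given: they have to be found in the camera images.
- cradle: Fixed blue cradle with two level square steel tubes. Origin on the bench midway below the tube mouths; +x: drawing direction, z up. Tube 1 axis at y=+40, tube 2 at y=-40, height 70; mouths at x=0, tubes back to x=-220, 21 outside, 15 inside. Rods lie on the tube floor, axis at height 67.5. A rest 20 wide, top at 60 at x=155 to 165, ramp from x=126, z=47, carries a drawn rod.
- mouth1 (a point): Centre of the mouth of tube 1; axes as the cradle's.
- mouth2 (a point): Centre of the mouth of tube 2, axes as the cradle's.
- rod1: Square aluminium sampling rod, 260 long, 10 x 10 section, about 80 g. Origin at its middle; own +x runs along it to the orange head end (last 45 mm), -x to the tail end with three dark notches. At the start it lies in tube 1 of the cradle, parallel to it, only 55 to 75 of its head end outside the mouth.
- rod2: Square aluminium sampling rod, 260 long, 10 x 10 section, about 80 g. Origin at its middle; own +x runs along it to the orange head end (last 45 mm), -x to the tail end with three dark notches. At the start it lies in tube 2 of the cradle, parallel to it, only 55 to 75 of its head end outside the mouth.
- rod1_tail (a point): Centre of the tail (notched) end face of rod 1, 130 from its middle.
- rod2_tail (a point): Centre of the tail (notched) end face of rod 2, 130 from its middle.
- rack: Fixed white rack, 90 (x) x 160 (y), base 10 thick, origin at the centre of its underside. Three upright slots at y=-50, 0, +50, height 10 to 55. A plate in a slot has its faces looking along the rack's y, its width along x, about 2 mm play; its upper 45 mm stand free above the slot posts.
- plate1: Clear acrylic plate with green edge strips, 60 (own x) x 8 thick (own y) x 90 (own z), about 55 g, origin at its centre; both ends alike. At the start it stands in the y = -50 slot of the rack, its lower edge at height 10, so that its top edge is at 100. May be absent.
- plate2: Clear acrylic plate with green edge strips, 60 (own x) x 8 thick (own y) x 90 (own z), about 55 g, origin at its centre; both ends alike. At the start it stands in the y = 0 slot of the rack, its lower edge at height 10, so that its top edge is at 100. May be absent.
- plate3: Clear acrylic plate with green edge strips, 60 (own x) x 8 thick (own y) x 90 (own z), about 55 g, origin at its centre; both ends alike. At the start it stands in the y = +50 slot of the rack, its lower edge at height 10, so that its top edge is at 100. May be absent.
- cleaner: Fixed dry ultrasonic cleaner, 190 (x) x 235 (y), white deck at height 95. Origin on the bench; +x away from the robot, y left, (x, y): bays for plates, open 22 in x and 70 in y, at (-50,-55), (0,-55), (50,-55); wells for rods, open 26 x 26, at (-20,30), (-20,85). All floors at height 30. A standing rod's top is at 290; a plate in a bay faces along x, top edge at 120.
- cover: Loose steel cover, 60 (own x) x 112 (own y) x 6 thick, with a red knob, 22 across, rising from 6 to 32 above its underside; about 120 g. Origin at the centre of its underside. At the start it lies flat on the cleaner's deck over both wells.
- well1 (a point): Middle of the floor of the well at (-20, 30).
- well2 (a point): Middle of the floor of the well at (-20, 85), the one nearer the cradle.
- switch (a joint): Angle of the cleaner's red switch lever, 60 long, on the low grey box behind the deck (30 high, cleaner x=95 to 185). Near 0 (off) it leans towards the robot (cleaner's -x); fully on is 0.9, leaning to +x. It swings in the cleaner's x-z plane, stays where it is left and takes only a few newtons at the tip.
- switch_tip (a point): Centre of the ball (26 across) at the tip of the red lever; the hinge lies at cleaner x=150, y=0, height 52. Off, the ball is at about x=124, height 106.
- tape: Bystander: roll of red tape, 70 across, 19 high, origin under its centre.
- tip_box: Bystander: yellow pipette tip box, 85 x 120 x 55 high, origin under its centre.
- marker: Bystander: green and black marker pen, 120 x 12 x 12, lying on the bench, origin under its centre.

How it is judged:
By the outcome, as a careful person would: the job done as asked, in the order asked, and still so for the second after the job is handed in, with the robot touching nothing.
Of plate1, plate2, plate3 only 2 to 3 are there at a start; the rules pass over those that are not, and their reading is None.
At some moment in a run one of cover may be knocked a few centimetres aside while the robot is not near it.
Once in a run the grip may slacken for a moment while it holds something.
It also fails if it takes over 210 s, if anything falls off the work surface, if the arm or the gripper's body presses on something with over 40 N, if the wrist force passes 120 N, or if a joint passes its speed limit or range.

### The arm

A 7-joint arm with a two-finger parallel gripper is mounted at the origin on the work surface. World frame = base frame: x ahead of the robot, y to its left, z up, the work surface at z = 0. Lengths are in m, angles in rad, forces in N, time in s.
With the tool pointing down it reaches from about 0.425 to 0.875 m from the base axis. Payload 4.7 kg.
Tool frame: the origin (TCP) lies midway between the tips of the shut fingers; the grasp point (between the pads) lies 19 mm behind it; z points along the fingers, y is the line along which they close (so a half turn about z gives the same grasp; the last joint's range is limited). The gripper opens to 87 mm and grips with 3 to 60 N. Pads are 19 mm wide; open, the fingers measure 117 mm over their backs; the gripper's body (75 mm by 190 mm) begins 51 mm behind the grasp point.
Start: joints at [1.125, 0.321, -0.07, 1.45, 0.023, 1.371, -0.057], TCP at [0.288, -0.583, 0.223] pointing down, gripper open.
Joint ranges: [-2.86, 2.86], [-0.3, 2.09], [-1.38, 1.24], [0.06, 2.45], [-1.56, 4.7], [0.09, 2.05], [-2.69, 2.69]. Speed limits (rad/s): [2.57, 2.57, 3.14, 3.14, 3.14, 3.14, 3.14].

### API

Orientations are given as a rotation vector (axis times angle).
In Python, from bench import ctrl gives the robot as it stands. The module is installed in compiled form; this text tells all that it offers.
- The arm moves only by the shell command python3 -m handwheel 'ROWS' [FORCE]. ROWS is JSON, a list of rows, each a list of 7 numbers: the finger opening in m, from 0 to 0.087, then the shift along the tool's x, y, z in m, then the turn, a rotation vector about the tool's x, y, z in degrees. A call has 1 to 12 rows; each row shifts and turns the commanded pose from where the row before left it, along the tool's axes as they then stand; what a row does not reach is not made up. A row lasts 1/8 s, in which the tool goes at most 62.5 mm and 10.7 degrees, less where a joint would pass 70% of its speed; a pose out of reach is approached as far as the arm can. A call is refused whole if a number of a shift passes 0.0625 or a number of a turn 10.7, either way. A call with a gripper value outside its range is refused whole. The fingers move at their own pace and stop on an object; FORCE is the grip in N (left out, the last holds). Time passes only in rows, so rows that do not move let the fingers close. It gives the time, the measured TCP pose, the force, the opening and the grip force at its end, in the units of the state.
- ctrl.get_state(): the state, without advancing time (a new reading comes with each control period).
- ctrl.get_image(name): name is "side" or "top"; returns (picture, depth): 384x512x3 uint8, blue, green, red; 384x512 float32, m along the optical axis (not along the pixel's ray), 0 where there is no reading.
- ctrl.camera_info(name): a dict with "intrinsics" (3x3 intrinsics, pixels), "R" (3x3) and "t" (3): a world point X has camera coordinates R X + t. Camera axes: x right, y down, z forward; pixel columns grow to the right and rows downward; lengths in m; the calibration is good to about 2 mm. A picture is of the moment at which its call begins. camera_info takes no time and is no camera call.
- ctrl.close_job(): hands the job in; it is judged then, once.
The state is a dict: "time": time; "joint_positions": joint angles; "qd": joint speeds; "joint_torque": joint torques, N m; "position": TCP position; "tool_rot": TCP orientation; "ft_force": force on the tool from outside, world axes, zero at the start; "torque": the same for the moment, N m; "grip_width": opening from 0.0 (shut) to 1.0 (fully open); "grip_force": force on a finger pad.
Only numpy, scipy, OpenCV 4.12 (cv2) and the standard library are available. Lean on these libraries where they do the work, as an engineer would, in place of code of your own. Each camera call takes 0.05 s, during which the arm holds its last target. There are 200 camera calls.

## Working session

There is one attempt and no reset: what is moved stays moved. The work goes in short steps, Python scripts to look and compute and a shell command to move; the robot and the scene stay as the last step left them, time stands still between calls to the robot, and variables do not carry over. Pictures are saved under pics/ and viewed, at most 14 in all, crops included, and the job is handed in when it is done.

```bash
mkdir -p pics && python3 - <<'E'
from bench import ctrl
import cv2,numpy as np
for n in("side","top"):
    im,d=ctrl.get_image(n);cv2.imwrite(f"pics/{n}0.png",im);np.savez(f"{n}0.npz",im=im,d=d)
    c=ctrl.camera_info(n);print(n,np.round(c["intrinsics"],1).tolist(),np.round(c["R"],4).tolist(),np.round(c["t"],4))
s=ctrl.get_state();print(s)
E
```

```text
side [[388.9, 0.0, 250.0], [0.0, 388.9, 188.8], [0.0, 0.0, 1.0]] [[-0.8779, -0.4788, 0.0085], [-0.3287, 0.5896, -0.7378], [0.3482, -0.6505, -0.675]] [0.5322 0.2053 0.8393]
top [[454.7, 0.0, 260.9], [0.0, 454.7, 193.5], [0.0, 0.0, 1.0]] [[0.0129, -0.9999, -0.0102], [-0.9978, -0.0122, -0.0652], [0.0651, 0.011, -0.9978]] [0.0712 0.5733 1.1635]
{'time': 0.1, 'joint_positions': array([ 1.125083  ,  0.32175505, -0.07010613,  1.45153813,  0.02262171,
        1.37080415, -0.05693055]), 'qd': array([ 2.86343801e-05, -3.55924259e-04,  2.39830609e-04, -3.98116046e-03,
       -4.65152588e-04,  3.10704654e-03,  7.00819504e-06]), 'joint_torque': array([-3.04339537e-04, -4.92572987e+01, -4.05975413e-01, -3.13398635e+01,
       -6.43715705e-02,  3.95003858e-02,  1.04766518e-04]), 'position': array([ 0.2882012 , -0.58206708,  0.22157452]), 'tool_rot': array([-3.05732098e+00, -7.15585262e-01,  7.77200374e-04]), 'ft_force': array([ 0.43342795, -1.00486224, -0.03168422]), 'torque': array([ 0.04798806, -0.0085063 , -0.0019588 ]), 'grip_force': 0.0, 'grip_width': 1.0016261417119892}
```

View pics/side0.png

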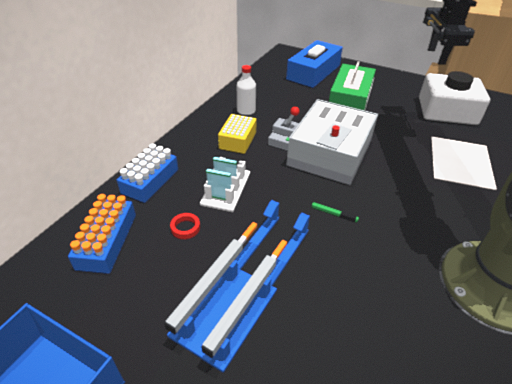

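View pics/top0.png

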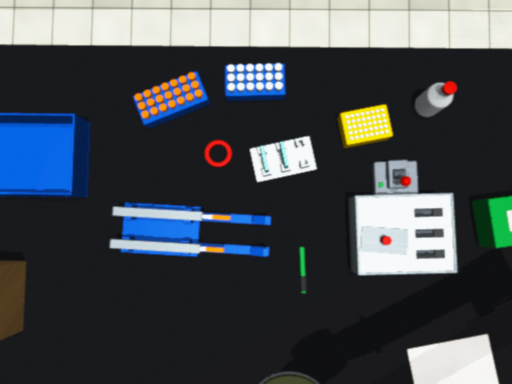

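Side view: cradle at lower middle (tube mouths about (240,240) and (275,255)), rack with two plates (225,180), cleaner (335,140), switch ball (295,111). Top view: cleaner (405,235), knob (386,240), rack (283,158) with plates in the left and middle slots only, rod heads near (215,217) and (212,249), tape (218,153), marker (303,270).

```bash
cat > h.py <<'E'
from bench import ctrl
import cv2,numpy as np
from scipy.spatial.transform import Rotation as R
def cam(n):
    c=ctrl.camera_info(n);return np.array(c["intrinsics"]),np.array(c["R"]),np.array(c["t"])
def cloud(n,d):
    K,Q,t=cam(n);v,u=np.mgrid[:d.shape[0],:d.shape[1]]
    r=np.stack([(u-K[0,2])/K[0,0],(v-K[1,2])/K[1,1],np.ones(d.shape)],-1)
    return (r*d[...,None]-t)@Q
def plane(n,uv,z):
    K,Q,t=cam(n);uv=np.atleast_2d(uv).astype(float)
    r=np.c_[(uv-K[:2,2])/[K[0,0],K[1,1]],np.ones(len(uv))]@Q;o=-t@Q
    return o+r*((z-o[2])/r[:,2])[:,None]
def proj(n,P):
    K,Q,t=cam(n);c=np.atleast_2d(P)@Q.T+t;return c[:,:2]/c[:,2:]*[K[0,0],K[1,1]]+K[:2,2]
def masks(im):
    h=cv2.cvtColor(im,cv2.COLOR_BGR2HSV);H,S,V=[h[...,i].astype(int) for i in range(3)]
    return dict(red=((H<6)|(H>174))&(S>150)&(V>90),orange=(H>=7)&(H<20)&(S>150)&(V>120),
      green=(H>45)&(H<100)&(S>25)&(S<150)&(V>90),grey=(S<40)&(V>90),blue=(H>100)&(H<125)&(S>150))
def rect(P):
    (c,s,a)=cv2.minAreaRect((P[:,:2]*1000).astype(np.float32));return np.round(c,1),np.round(s,1),round(a,2)
def comps(m,amin=5):
    n,l,st,c=cv2.connectedComponentsWithStats(m.astype(np.uint8));return [(l==i,c[i],st[i]) for i in range(1,n) if st[i,4]>=amin]
def st():
    s=ctrl.get_state();M=R.from_rotvec(s["tool_rot"]).as_matrix()
    print("t",round(s["time"],2),"pos",np.round(s["position"]*1e3,1),"w",round(s["grip_width"]*87,1),"gf",round(s["grip_force"],1),"F",np.round(s["ft_force"],1))
    print("x",np.round(M[:,0],3),"y",np.round(M[:,1],3),"z",np.round(M[:,2],3));return s["position"],M
def go(p,M=None):
    "needed shift in tool axes (mm) and turn (deg) from the present pose"
    q,T=st();print("shift mm",np.round(T.T@(np.array(p)-q)*1e3,1))
    if M is not None: print("turn",np.round(np.degrees(R.from_matrix(T.T@M).as_rotvec()),1))
E
python3 - <<'E'
from h import *
np.set_printoptions(suppress=True)
for n in("top","side"):
    z=np.load(f"{n}0.npz");im,d=z["im"],z["d"];P=cloud(n,d);m=masks(im);X=P.reshape(-1,3)
    print("==",n)
    box=lambda x0,x1,y0,y1:(P[...,0]>x0)&(P[...,0]<x1)&(P[...,1]>y0)&(P[...,1]<y1)&(d>0)
    for k in("red","orange","green"):
        for mm,c,s in comps(m[k],6):
            Q=P[mm&(d>0)]
            if len(Q): print(k,np.round(c,1),s[4],"med",np.round(np.median(Q,0)*1e3),"zmax",round(Q[:,2].max()*1e3),rect(Q) if s[4]<900 else "")
    g=m["grey"]&(d>0)
    dk=[q for q in comps(g&(abs(P[...,2]-.095)<.006),300)]
    for mm,c,s in dk: print("deck",np.round(c),s[4],rect(P[mm]),np.median(P[mm][:,2]))
    for mm,c,s in comps(g&(abs(P[...,2]-.0805)<.006),80): print("tube?",np.round(c),s[4],rect(P[mm]),np.median(P[mm][:,2]))
    for mm,c,s in comps(g&(abs(P[...,2]-.010)<.006),80): print("rackbase?",np.round(c),s[4],rect(P[mm]))
    for mm,c,s in comps(m["blue"]&(d>0),80): print("blue",np.round(c),s[4],rect(P[mm]),np.round(np.percentile(P[mm][:,2],[5,50,95])*1e3))
E
```

```text
== top
red [449.7  87.3] 154 med [ 815. -358.  159.] zmax 166 (array([ 839.3, -392.3]), array([ 36.1, 117.1]), 39.02)
red [217.7 153. ] 379 med [678. 193.  18.] zmax 25 (array([679.6, 194.1]), array([72. , 72.5]), 53.17)
red [405.2 180.6] 78 med [ 600. -265.  117.] zmax 123 (array([ 601. , -266.8]), array([22.4, 21.6]), 27.51)
red [385.8 240.1] 62 med [ 460. -217.  128.] zmax 132 (array([ 459.8, -217.2]), array([18.8, 18.7]), 1.98)
orange [192.8  79.6] 81 med [858. 253.  74.] zmax 78 (array([867.9, 259. ]), array([72.3, 14.3]), 23.41)
orange [185.8  87.6] 116 med [834. 271.  73.] zmax 80 (array([847.8, 276.5]), array([94.9, 13.7]), 22.72)
orange [173.4  82.6] 39 med [846. 303.  73.] zmax 80 (array([859.4, 310.8]), array([46.6, 12.6]), 33.48)
orange [166.4  90. ] 80 med [831. 321.  73.] zmax 81 (array([839.8, 325.9]), array([71. , 15.1]), 26.66)
orange [157.6  93.8] 81 med [820. 341.  73.] zmax 78 (array([831.5, 348.2]), array([71. , 15.3]), 25.47)
orange [148.7  97.1] 83 med [812. 364.  73.] zmax 79 (array([822.2, 372.9]), array([72.4, 18.1]), 33.19)
orange [177.2  91.6] 39 med [824.
[... 6854 characters left out ...]
9.91)
rackbase? [450. 120.] 129 (array([ 183.4, -624.5]), array([176.1,  14. ]), 15.42)
rackbase? [319. 172.] 218 (array([ 472.8, -153.5]), array([187.7,  15.1]), 4.59)
rackbase? [226. 197.] 478 (array([668.5,  24.5]), array([ 89.4, 162.3]), 12.69)
blue [313.  65.] 1535 (array([ 718.3, -779.1]), array([317.5, 120.6]), 84.4) [ 8. 64. 83.]
blue [148. 181.] 1080 (array([865.6,  75.9]), array([ 83.6, 208.7]), 0.47) [ 5. 34. 52.]
blue [106. 246.] 1526 (array([823.7, 295. ]), array([ 81.7, 226.8]), 21.03) [ 5. 36. 52.]
blue [237. 296.] 5722 (array([475.9, 228.1]), array([447.2, 133.6]), 88.24) [ 5. 11. 57.]
blue [ 50. 353.] 6633 (array([701.5, 581.8]), array([281.2, 129.6]), 0.49) [  5.  14. 100.]
```

```bash
python3 - <<'E'
from h import *
np.set_printoptions(suppress=True)
f=lambda n,uv,z:np.round(plane(n,uv,z)[0]*1e3,1)
print("knob",f("top",(385.8,240.1),.127),f("side",(334.9,130.5),.118))
print("ball",f("top",(405.2,180.6),.112),f("side",(294.6,110.4),.108))
for n in("top","side"):
    z=np.load(f"{n}0.npz");im,d=z["im"],z["d"];P=cloud(n,d);m=masks(im);h=cv2.cvtColor(im,cv2.COLOR_BGR2HSV)
    # cover: greyer than deck at z~.101
    q=(abs(P[...,0]-.456)<.06)&(abs(P[...,1]+.215)<.08)&(P[...,2]>.0985)&(P[...,2]<.106)&(h[...,2]<225)
    mm=max(comps(q),key=lambda c:c[2][4]);print("cover",mm[2],rect(P[mm[0]]),np.median(h[...,2][mm[0]]))
    # orange extents along the cradle axis
    ax=np.array([-.049,-.9988]);o=np.array([.4725,.2245]);w=np.array([.9988,-.049])
    hh=cv2.cvtColor(im,cv2.COLOR_BGR2HSV);og=(hh[...,0]<22)&(hh[...,0]>6)&(hh[...,1]>120)
    v,u=np.nonzero(og);Q=plane(n,np.c_[u,v],.0715)[:,:2]-o
    for s in(.04,-.04):
        k=abs(Q@w-s)<.012;a=Q[k]@ax;a=a[abs(a)<.12];print(n,"orange",s,np.round(np.percentile(a,[0,3,50,97,100])*1e3,1),"off",np.round(np.median((Q@w)[k])*1e3,1))
    g=m["green"]&(abs(P[...,2]-.1)<.008)&(P[...,0]>.6)&(P[...,0]<.72)&(P[...,1]>-.06)&(P[...,1]<.11)
    for c in comps(g,15): print("plate top",c[2],rect(P[c[0]]),np.round(plane(n,c[1],.1)[0]*1e3,1))
go([.460,-.215,.25],R.from_euler("ZX",[2.2,180],degrees=True).as_matrix())
E
```

```text
knob [ 459.5 -216.5  127. ] [ 460.3 -212.9  118. ]
ball [ 601.4 -267.5  112. ] [ 604.1 -270.2  108. ]
cover [379 233  13  13  38] (array([ 462. , -217.6]), array([24.6, 30.6]), 52.96) 197.5
top orange 0.04 [26.4 26.8 46.3 66.3 66.6] off 39.4
top orange -0.04 [14.8 15.6 34.4 54.7 57. ] off -41.2
plate top [280 141   8  25  88] (array([666.3,  23.5]), array([60.4,  8.7]), 13.1) [666.   23.5 100. ]
plate top [260 146   8  25  83] (array([654.8,  72.1]), array([59.7,  8.4]), 13.06) [654.8  72.  100. ]
cover [329 129  11   9  26] (array([ 457.9, -224.3]), array([44.7, 20. ]), 67.15) 162.5
side orange 0.04 [18.8 24.8 45.5 67.7 70.3] off 40.4
side orange -0.04 [12.8 14.6 35.7 58.1 59.6] off -38.3
plate top [213 157  23   8  92] (array([669.2,  25. ]), array([60. , 10.6]), 12.43) [666.5  27.9 100. ]
plate top [206 169  24   9 104] (array([657.3,  73.3]), array([58.9, 13. ]), 14.67) [655.3  76.  100. ]
t 0.1 pos [ 288.2 -582.1  221.6] w 87.1 gf 0.0 F [ 0.4 -1.  -0. ]
x [ 0.896  0.444 -0.   ] y [ 0.444 -0.896 -0.002] z [-0.001  0.001 -1.   ]
shift mm [ 316.9 -252.7  -28. ]
turn [-0.1  0.  24.1]
```

```bash
python3 -m handwheel '[[0.05,0,0,-0.01,0,0,8],[0.05,0,0,-0.009,0,0,8],[0.05,0,0,-0.009,0,0,8],[0.05,0.0232,-0.045,0,0,0,0],[0.05,0.0232,-0.045,0,0,0,0],[0.05,0.0232,-0.045,0,0,0,0],[0.05,0.0232,-0.045,0,0,0,0],[0.05,0.0232,-0.045,0,0,0,0],[0.05,0.0232,-0.045,0,0,0,0],[0.05,0.0232,-0.045,0,0,0,0],[0.05,0.0232,-0.045,0,0,0,0],[0.05,0,0,0,0,0,0]]' 25 && python3 -c "
from h import *
go([.460,-.215,.105],R.from_euler('ZX',[2.2,180],degrees=True).as_matrix())
im,d=ctrl.get_image('side');cv2.imwrite('pics/s1.png',im)
for c in comps(masks(im)['red'],6): print(np.round(c[1],1),c[2][4])"
```

```text
time: 1.6
position: [0.461, -0.2102, 0.2505]
tool_rot: [-3.139, -0.078, -0.001]
ft_force: [-1.2, -0.7, -0.7]
grip_width: 0.576
grip_force: 0.0
t 1.6 pos [ 461.  -210.2  250.5] w 50.1 gf 0.0 F [-1.2 -0.7 -0.7]
x [0.999 0.05  0.001] y [ 0.05  -0.999 -0.001] z [ 0.     0.001 -1.   ]
shift mm [ -1.3   4.9 145.5]
turn [-0.1 -0.   0.6]
[246.3  68.5] 56
[294.6 110.3] 62
[334.9 130.4] 61
[184.7 225.3] 503
```

```bash
python3 -m handwheel '[[0.05,-0.001,0.005,0.04,0,0,0.6],[0.05,0,0,0.04,0,0,0],[0.05,0,0,0.035,0,0,0],[0.05,0,0,0.02,0,0,0],[0.05,0,0,0.01,0,0,0],[0.05,0,0,0,0,0,0],[0,0,0,0,0,0,0],[0,0,0,0,0,0,0],[0,0,0,0,0,0,0],[0,0,0,0,0,0,0]]' 30 && python3 -c "
from h import *
st()"
```

```text
time: 2.9
position: [0.4586, -0.2201, 0.106]
tool_rot: [3.141, 0.048, 0.001]
ft_force: [-0.0, 1.3, 1.1]
grip_width: 0.242
grip_force: 30.0
t 2.9 pos [ 458.6 -220.1  106. ] w 21.0 gf 30.0 F [-0.   1.3  1.1]
x [1.    0.031 0.   ] y [ 0.031 -1.     0.   ] z [ 0. -0. -1.]
```

```bash
python3 -m handwheel '[[0,0,0,-0.02,0,0,0],[0,0,0,-0.04,0,0,0],[0,0.0172,-0.0315,0,0,0,0],[0,0.0172,-0.0315,0,0,0,0],[0,0.0172,-0.0315,0,0,0,0],[0,0.0172,-0.0315,0,0,0,0],[0,0.0172,-0.0315,0,0,0,0],[0,0,0,0.05,0,0,0],[0,0,0,0.05,0,0,0],[0,0,0,0.03,0,0,0],[0,0,0,0.015,0,0,0],[0,0,0,0,0,0,0]]' && python3 -c "
from h import *
st()"
```

```text
time: 4.4
position: [0.539, -0.0602, 0.0199]
tool_rot: [-3.141, -0.048, 0.003]
ft_force: [0.4, 0.1, -1.3]
grip_width: 0.24
grip_force: 30.0
t 4.4 pos [539.  -60.2  19.9] w 20.9 gf 30.0 F [ 0.4  0.1 -1.3]
x [ 1.     0.03  -0.002] y [ 0.03 -1.   -0.  ] z [-0.002  0.    -1.   ]
```

```bash
python3 -m handwheel '[[0,0,0,0.005,0,0,0],[0,0,0,0.003,0,0,0],[0,0,0,0,0,0,0],[0.04,0,0,0,0,0,0],[0.04,0,0,0,0,0,0],[0.04,0,0,-0.04,0,0,0],[0.04,0,0,-0.04,0,0,0],[0.04,0,0,-0.05,0,0,-9.5],[0.04,0,0,0,0,0,-9.5],[0.04,0,0,0,0,0,-9.5],[0.04,0,0,0,0,0,-9.5],[0.04,0,0,0,0,0,-9.5]]' && python3 -m handwheel '[[0.04,0,0,0,0,0,-9.5],[0.04,0,0,0,0,0,-9.5],[0.04,0,0,0,0,0,-9.5],[0.04,0,0,0,0,0,-9.5],[0.04,0.05,-0.008,0,0,0,0],[0.04,0.05,-0.008,0,0,0,0],[0.04,0.05,-0.008,0,0,0,0],[0.04,0.05,-0.008,0,0,0,0],[0.04,0.05,-0.008,0,0,0,0],[0.04,0,0,0,0,0,0]]' && python3 -c "
from h import *
M=R.from_euler('ZX',[87.2,180],degrees=True).as_matrix()
go([.511,.1925,.051],M)
print(ctrl.get_state()['joint_positions'].round(2))
for n in ('top','side'):
  im,d=ctrl.get_image(n);cv2.imwrite('pics/%s2.png'%n,im)
  for c in comps(masks(im)['red'],6): print(n,np.round(c[1],1),c[2][4])"
```

```text
time: 5.9
position: [0.5397, -0.0602, 0.1429]
tool_rot: [2.852, 1.317, 0.001]
ft_force: [0.3, 0.7, 0.1]
grip_width: 0.465
grip_force: 0.0
time: 7.15
position: [0.5101, 0.197, 0.1432]
tool_rot: [-2.264, -2.176, -0.004]
ft_force: [-0.6, -0.4, -0.5]
grip_width: 0.464
grip_force: 0.0
t 7.15 pos [510.1 197.  143.2] w 40.3 gf 0.0 F [-0.6 -0.4 -0.5]
x [0.04  0.999 0.003] y [ 0.999 -0.04   0.   ] z [ 0.001  0.003 -1.   ]
shift mm [-4.8  1.1 92.2]
turn [ 0.  -0.2  0.5]
[ 0.29  0.23 -0.79  1.79  0.18  1.19 -0.59]
top [449.6  87.3] 151
top [217.7 153. ] 375
top [405.3 180.6] 79
top [314.5 206.3] 48
side [294.7 110.4] 64
side [184.8 225.4] 505
```

View pics/side2.png

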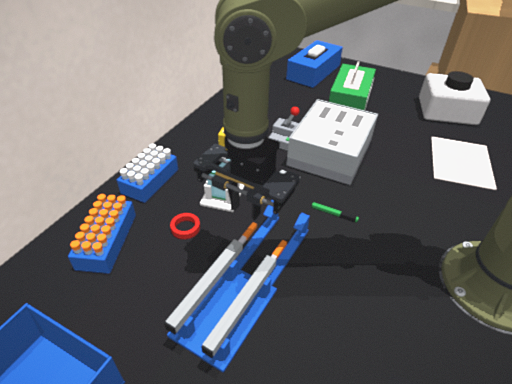

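Side view: cover gone from the wells (two well openings visible near (335,130)), gripper is above rod 1's head (250,230).

```bash
python3 -m handwheel '[[0.04,-0.005,0.001,0.04,0,0,0.4],[0.04,0,0,0.035,0,0,0],[0.04,0,0,0.0175,0,0,0],[0.04,0,0,0,0,0,0],[0,0,0,0,0,0,0],[0,0,0,0,0,0,0],[0,0,0,0,0,0,0]]' 30 && python3 -c "
from h import *
st()
im,d=ctrl.get_image('side');cv2.imwrite('pics/s3.png',cv2.resize(im[180:330,150:350],(800,600)))"
```

```text
time: 8.12
position: [0.5129, 0.1866, 0.0509]
tool_rot: [2.281, 2.159, 0.002]
ft_force: [0.9, -0.4, 0.4]
grip_width: 0.205
grip_force: 0.0
t 8.12 pos [512.9 186.6  50.9] w 17.8 gf 0.0 F [ 0.9 -0.4  0.4]
x [0.055 0.998 0.   ] y [ 0.998 -0.055  0.002] z [ 0.002  0.    -1.   ]
```

View pics/s3.png

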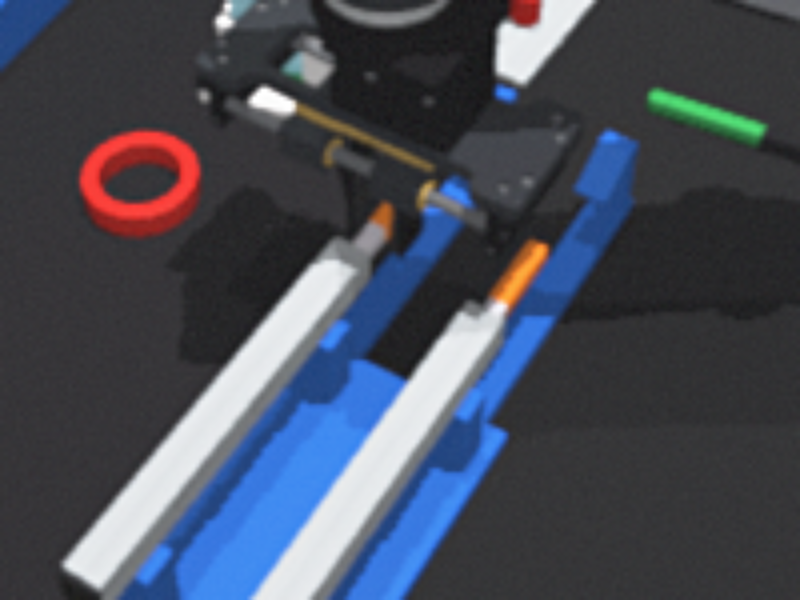

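The fingers straddle rod 1's head (crop about (385,215)) and are still closing.

```bash
python3 -m handwheel '[[0,0,0,0,0,0,0],[0,0,0,0,0,0,0],[0,-0.015,0,0,0,0,0],[0,-0.02,0,0,0,0,0],[0,-0.02,0,0,0,0,0],[0,-0.02,0,0,0,0,0],[0,0,0,0,0,0,0],[0.035,0,0,0,0,0,0],[0.035,0,0,0,0,0,0],[0.035,0.04,0,0,0,0,0],[0.035,0.038,0,0,0,0,0],[0,0,0,0,0,0,0]]' && python3 -c "
from h import *
st()
im,d=ctrl.get_image('side');cv2.imwrite('pics/s4.png',cv2.resize(im[130:330,150:350],(600,600)))"
```

```text
time: 9.68
position: [0.5116, 0.1944, 0.0503]
tool_rot: [-2.273, -2.166, -0.003]
ft_force: [-0.2, 0.0, -0.7]
grip_width: 0.345
grip_force: 0.0
t 9.68 pos [511.6 194.4  50.3] w 30.0 gf 0.0 F [-0.2  0.  -0.7]
x [0.048 0.999 0.003] y [ 0.999 -0.048 -0.   ] z [ 0.     0.003 -1.   ]
```

View pics/s4.png

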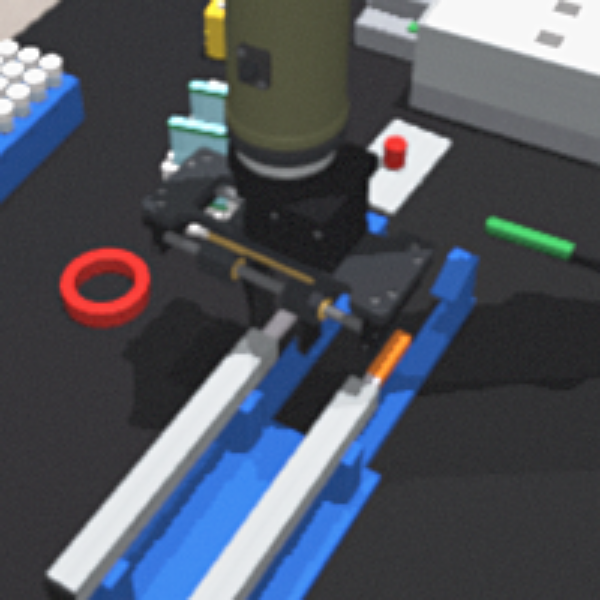

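Orange no longer shows at the mouth (270,330): the rod moved out with the grip. Continuing.

```bash
python3 -m handwheel '[[0,0,0,0,0,0,0],[0,0,0,0,0,0,0],[0,-0.02,0,0,0,0,0],[0,-0.02,0,0,0,0,0],[0,-0.02,0,0,0,0,0],[0,-0.02,0,0,0,0,0],[0,0,0,0,0,0,0],[0.035,0,0,0,0,0,0],[0.035,0,0,0,0,0,0],[0.035,0.038,0,0,0,0,0],[0,0,0,0,0,0,0],[0,0,0,0,0,0,0]]' && python3 -c "
from h import *
st()
im,d=ctrl.get_image('top');np.savez('t5.npz',im=im,d=d)
hh=cv2.cvtColor(im,cv2.COLOR_BGR2HSV);og=(hh[...,0]<22)&(hh[...,0]>6)&(hh[...,1]>120)
ax=np.array([-.049,-.9988]);o=np.array([.4725,.2245]);w=np.array([.9988,-.049])
v,u=np.nonzero(og);Q=plane('top',np.c_[u,v],.0715)[:,:2]-o
k=abs(Q@w-.04)<.012;a=Q[k]@ax;print(np.percentile(a,[0,50,100]))"
```

```text
time: 11.22
position: [0.51, 0.1478, 0.0499]
tool_rot: [-2.28, -2.161, 0.001]
ft_force: [-0.6, 0.1, 0.6]
grip_width: 0.254
grip_force: 0.0
t 11.22 pos [510.  147.8  49.9] w 22.1 gf 0.0 F [-0.6  0.1  0.6]
x [ 0.054  0.999 -0.   ] y [ 0.999 -0.054 -0.   ] z [-0. -0. -1.]
[0.18266411 0.20518537 0.22796674]
```

```bash
python3 -m handwheel '[[0,0,0,0,0,0,0],[0,0,0,0,0,0,0],[0,-0.014,0,0,0,0,0],[0,-0.014,0,0,0,0,0],[0,-0.014,0,0,0,0,0],[0,0,0,0,0,0,0]]' 40 && python3 -c "
from h import *
st()
im,d=ctrl.get_image('top');np.savez('t5.npz',im=im,d=d)
hh=cv2.cvtColor(im,cv2.COLOR_BGR2HSV);og=(hh[...,0]<22)&(hh[...,0]>6)&(hh[...,1]>120)
ax=np.array([-.049,-.9988]);o=np.array([.4725,.2245]);w=np.array([.9988,-.049])
v,u=np.nonzero(og);Q=plane('top',np.c_[u,v],.0715)[:,:2]-o
k=abs(Q@w-.04)<.012;a=Q[k]@ax;print(np.percentile(a,[0,50,100]))
im,d=ctrl.get_image('side');cv2.imwrite('pics/s5.png',cv2.resize(im[130:330,150:350],(600,600)))"
```

```text
time: 12.02
position: [0.508, 0.1033, 0.0499]
tool_rot: [2.285, 2.155, -0.001]
ft_force: [-0.3, 0.8, -1.5]
grip_width: 0.113
grip_force: 40.0
t 12.03 pos [508.  103.3  49.9] w 9.9 gf 40.0 F [-0.3  0.8 -1.5]
x [ 0.058  0.998 -0.001] y [ 0.998 -0.058 -0.   ] z [-0.    -0.001 -1.   ]
[0.22479274 0.24961046 0.27248286]
```

View pics/s5.png

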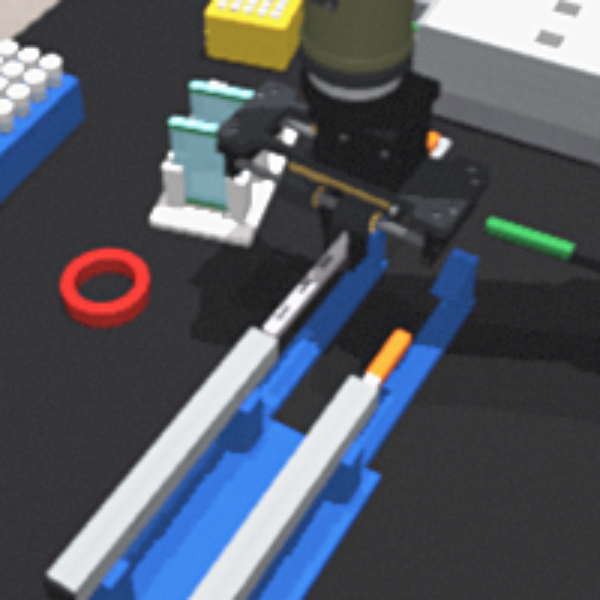

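Notches are visible (305,280) and the tail is about 12 mm clear of the mouth; lift and turn.

```bash
python3 -m handwheel '[[0,-0.003,0,-0.01,0,0,0],[0,-0.003,0,-0.03,0,0,0],[0,0,0,-0.05,0,0,0],[0,0,0,-0.05,0,0,0],[0,0,0,-0.05,0,0,0],[0,0,0,0,0,-10,0],[0,0,0,0,0,-10,0],[0,0,0,0,0,-10,0],[0,0,0,0,0,-10,0],[0,0,0,0,0,-10,0],[0,0,0,0,0,-10,0]]' && python3 -m handwheel '[[0,0,0,0,0,-10,0],[0,0,0,0,0,-10,0],[0,0,0,0,0,-10,0],[0,0,0,0,0,0,0]]' && python3 -c "
from h import *
st()
print(ctrl.get_state()['joint_positions'].round(2))
im,d=ctrl.get_image('side');cv2.imwrite('pics/s6.png',im)"
```

```text
time: 13.5
position: [0.5082, 0.1012, 0.2397]
tool_rot: [1.632, 1.547, -0.943]
ft_force: [-34.9, -24.9, 45.9]
grip_width: 0.108
grip_force: 40.0
time: 14.0
position: [0.5063, 0.1022, 0.2322]
tool_rot: [1.293, 1.248, -1.219]
ft_force: [-1.3, 0.8, -0.8]
grip_width: 0.108
grip_force: 40.0
t 14.0 pos [506.3 102.2 232.2] w 9.4 gf 40.0 F [-1.3  0.8 -0.8]
x [-0.01   0.073 -0.997] y [ 0.999 -0.048 -0.014] z [-0.049 -0.996 -0.072]
[-0.88  0.75  0.16  1.55  0.85  2.04 -0.87]
```

View pics/s6.png

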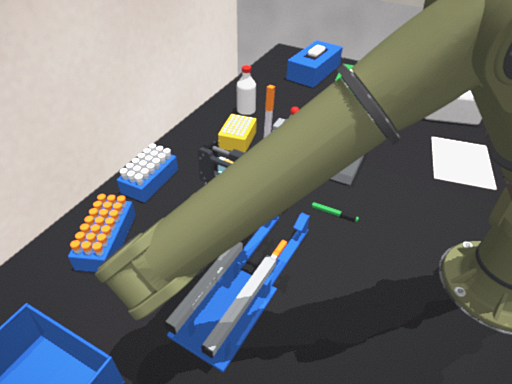

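The rod stands upright in the gripper, orange head up at (270,95); the tool is horizontal pointing -y. Move toward well 1 in two stages.

```bash
python3 -m handwheel '[[0,-0.003,-0.0027,0.031,0,0,0],[0,-0.003,-0.0027,0.031,0,0,0],[0,-0.003,-0.0027,0.031,0,0,0],[0,-0.003,-0.0027,0.031,0,0,0],[0,-0.003,-0.0027,0.031,0,0,0],[0,-0.003,-0.0027,0.031,0,0,0]]' && python3 -c "
from h import *
st()
print(ctrl.get_state()['joint_positions'].round(2))"
```

```text
time: 14.8
position: [0.4816, -0.0885, 0.2384]
tool_rot: [1.314, 1.25, -1.212]
ft_force: [0.5, -0.8, -0.6]
grip_width: 0.11
grip_force: 40.0
t 14.8 pos [481.6 -88.5 238.4] w 9.6 gf 40.0 F [ 0.5 -0.8 -0.6]
x [-0.003  0.088 -0.996] y [ 0.998 -0.057 -0.008] z [-0.057 -0.995 -0.088]
[-0.74  0.53  0.22  1.9   0.98  1.81 -0.91]
```

```bash
python3 -m handwheel '[[0,0,-0.0027,0.031,0,-5,0],[0,-0.001,-0.0027,0.031,0,0,0],[0,-0.001,-0.0027,0.031,0,0,0],[0,-0.001,-0.0027,0.031,0,0,0],[0,0,0,0,0,0,0]]' && python3 -c "
from h import *
q,M=st()
print(ctrl.get_state()['joint_positions'].round(2))
for n in('top','side'):
  im,d=ctrl.get_image(n);cv2.imwrite('pics/%s7.png'%n,im);np.savez(n+'7.npz',im=im,d=d)
  P=cloud(n,d)
  for c in comps(masks(im)['orange']&(P[...,0]<.6)&(P[...,1]<.1),6): print(n,np.round(c[1]),c[2],np.round(np.median(P[c[0]],0)*1e3))
g=q-.019*M[:,2];print('grip',g,'tail',g+.107*M[:,0])"
```

```text
time: 15.42
position: [0.4624, -0.213, 0.2398]
tool_rot: [1.249, 1.184, -1.26]
ft_force: [0.5, 1.4, -0.8]
grip_width: 0.111
grip_force: 40.0
t 15.43 pos [ 462.4 -213.   239.8] w 9.7 gf 40.0 F [ 0.5  1.4 -0.8]
x [-0.007 -0.002 -1.   ] y [ 0.998 -0.061 -0.007] z [-0.061 -0.998  0.002]
[-0.64  0.51  0.31  2.07  1.14  1.69 -0.97]
top [412. 243.] [411 241   4   4  13] [ 464. -194.  389.]
side [347.  41.] [343  31   8  21 101] [ 466. -190.  370.]
grip [ 0.46350854 -0.19403701  0.23979238] tail [ 0.46271485 -0.19422104  0.13279548]
```

View pics/side7.png

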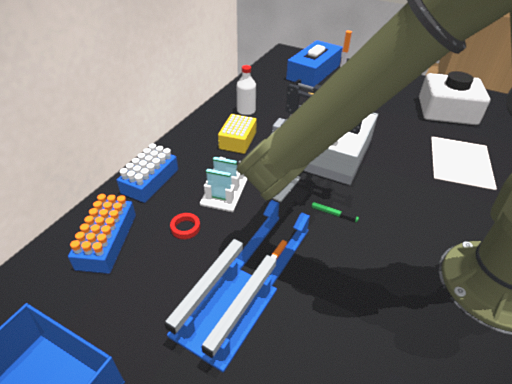

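Rod upright over the deck, head at (347,41) clear of the arm. Now over well 1 and start lowering.

```bash
python3 -m handwheel '[[0,0,-0.0023,0.0235,0,0,0],[0,0,-0.0023,0.0235,0,0,0],[0,0,0,0,0,0,0],[0,0.02,0,0,0,0,0],[0,0.015,0,0,0,0,0],[0,0.01,0,0,0,0,0],[0,0.005,0,0,0,0,0],[0,0,0,0,0,0,0]]' && python3 -c "
from h import *
q,M=st()
for n in('top','side'):
  im,d=ctrl.get_image(n)
  P=cloud(n,d)
  for c in comps(masks(im)['orange']&(P[...,0]<.6)&(P[...,1]<.1),6): print(n,np.round(c[1]),c[2],np.round(np.median(P[c[0]],0)*1e3))
  cv2.imwrite('pics/%s8.png'%n,im)
g=q-.019*M[:,2];print('grip',g,'tail',g+.107*M[:,0])"
```

```text
time: 16.52
position: [0.4561, -0.2572, 0.1898]
tool_rot: [1.237, 1.185, -1.262]
ft_force: [0.6, 0.1, -1.0]
grip_width: 0.111
grip_force: 40.0
t 16.52 pos [ 456.1 -257.2  189.8] w 9.6 gf 40.0 F [ 0.6  0.1 -1. ]
x [-0.012 -0.009 -1.   ] y [ 0.998 -0.055 -0.012] z [-0.055 -0.998  0.009]
top [427. 244.] [425 243   6   4  15] [ 460. -237.  339.]
side [352.  54.] [348  47   8  18  67] [ 460. -235.  324.]
grip [ 0.45709688 -0.23818278  0.18964702] tail [ 0.45580543 -0.23912555  0.08265897]
```

```bash
python3 -m handwheel '[[0,0.01,0,0,0,0,0],[0,0.01,0,0,0,0,0],[0,0.01,0,0,0,0,0],[0,0.008,0,0,0,0,0],[0,0,0,0,0,0,0]]' && python3 -c "
from h import *
q,M=st()
im,d=ctrl.get_image('top')
cv2.imwrite('pics/t9.png',cv2.resize(im[140:300,320:500],(720,600)))
print(ctrl.get_state()['joint_positions'].round(2))"
```

```text
time: 17.25
position: [0.4554, -0.2576, 0.1513]
tool_rot: [1.236, 1.185, -1.263]
ft_force: [-0.6, 0.3, -0.0]
grip_width: 0.107
grip_force: 40.0
t 17.25 pos [ 455.4 -257.6  151.3] w 9.3 gf 40.0 F [-0.6  0.3 -0. ]
x [-0.013 -0.009 -1.   ] y [ 0.998 -0.055 -0.012] z [-0.055 -0.998  0.01 ]
[-0.57  0.69  0.32  2.09  1.15  1.55 -1.12]
```

View pics/t9.png

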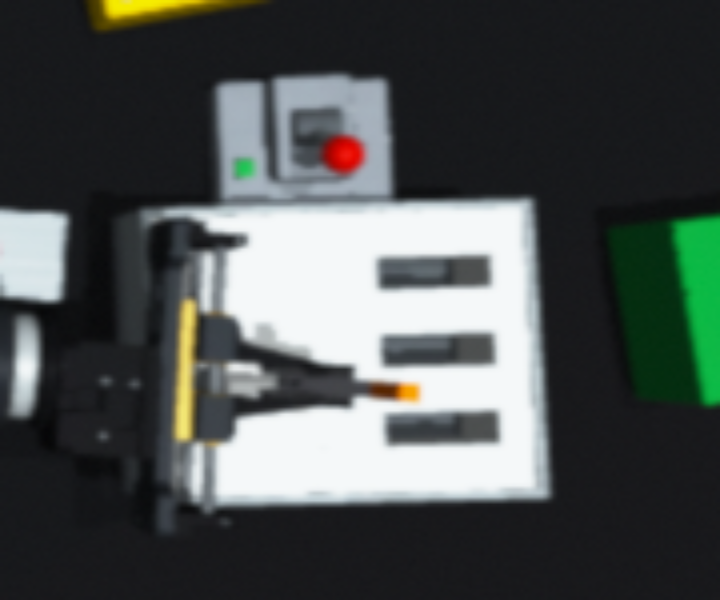

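The rod is held upright over well 1, no contact force with the tail well under deck level. Lower a bit more, release, back off.

```bash
python3 -m handwheel '[[0,0.006,0,0,0,0,0],[0,0.004,0,0,0,0,0],[0,0,0,0,0,0,0],[0.03,0,0,0,0,0,0],[0.03,0,0,0,0,0,0],[0.03,0,0,-0.02,0,0,0],[0.03,0,0,-0.04,0,0,0],[0.03,0,0,-0.04,0,0,0],[0.03,-0.03,0,-0.04,0,0,0],[0.03,-0.03,0,-0.04,0,0,0],[0.03,-0.03,0,-0.04,0,0,0]]' && python3 -c "
from h import *
q,M=st()
for n in('top','side'):
  im,d=ctrl.get_image(n)
  P=cloud(n,d)
  for c in comps(masks(im)['orange']&(P[...,0]<.6)&(P[...,1]<.1),6): print(n,np.round(c[1]),c[2],np.round(np.median(P[c[0]],0)*1e3),round(P[c[0]][:,2].max()*1e3))
cv2.imwrite('pics/s10.png',im)
print(ctrl.get_state()['joint_positions'].round(2))"
```

```text
time: 18.68
position: [0.4683, -0.0344, 0.2308]
tool_rot: [1.237, 1.187, -1.261]
ft_force: [0.3, 0.2, 0.3]
grip_width: 0.346
grip_force: 0.0
t 18.68 pos [468.3 -34.4 230.8] w 30.1 gf 0.0 F [0.3 0.2 0.3]
x [-0.012 -0.007 -1.   ] y [ 0.999 -0.053 -0.012] z [-0.053 -0.999  0.008]
top [419. 248.] [417 245   6   6  23] [ 450. -239.  290.] 293
[-0.8   0.63  0.18  1.85  0.94  1.92 -0.97]
```

View pics/s10.png

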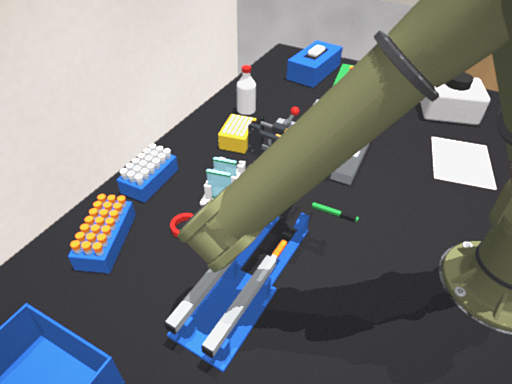

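Rod 1 stands in well 1 (top at height 290). Now back for rod 2, turning the tool down again more slowly.

```bash
python3 -m handwheel '[[0.035,0,0.008,-0.045,0,0,0],[0.035,0,0.008,-0.045,0,0,0],[0.035,0,0.008,-0.045,0,0,0],[0.035,0,0,0,0,7,0],[0.035,0,0,0,0,7,0],[0.035,0,0,0,0,7,0],[0.035,0,0,0,0,7,0],[0.035,0,0,0,0,7,0],[0.035,0,0,0,0,7,0],[0.035,0,0,0,0,7,0],[0.035,0,0,0,0,7,0]]' && python3 -m handwheel '[[0.035,0,0,0,0,7,0],[0.035,0,0,0,0,7,0],[0.035,0,0,0,0,7,0],[0.035,0,0,0,0,7,0],[0.035,0,0,0,0,6,0],[0.035,0,0,0,0,0,0]]' && python3 -c "
from h import *
go([.4315,.1995,.15],R.from_euler('ZX',[87.2,180],degrees=True).as_matrix())
print(ctrl.get_state()['joint_positions'].round(2))"
```

```text
time: 20.15
position: [0.4992, 0.0972, 0.2283]
tool_rot: [1.937, 1.842, -0.609]
ft_force: [0.6, -0.6, 0.1]
grip_width: 0.403
grip_force: 0.0
time: 20.9
position: [0.4995, 0.0941, 0.2287]
tool_rot: [-2.285, -2.153, 0.023]
ft_force: [-0.2, -0.2, -0.0]
grip_width: 0.409
grip_force: 0.0
t 20.9 pos [499.5  94.1 228.7] w 35.6 gf 0.0 F [-0.2 -0.2 -0. ]
x [ 0.059  0.998 -0.009] y [ 0.998 -0.059 -0.011] z [-0.012 -0.009 -1.   ]
shift mm [101.9 -73.2  78.6]
turn [-0.7  0.5 -0.6]
[-0.5   0.02  0.26  1.79 -0.    1.35 -0.3 ]
```

```bash
python3 -m handwheel '[[0.04,0.034,-0.0244,0,-0.7,0.5,-0.6],[0.04,0.034,-0.0244,0.03,0,0,0],[0.04,0.034,-0.0244,0.048,0,0,0],[0.04,0,0,0,0,0,0]]' && python3 -c "
from h import *
go([.4315,.1995,.0505],R.from_euler('ZX',[87.2,180],degrees=True).as_matrix())"
```

```text
time: 21.4
position: [0.4264, 0.2039, 0.147]
tool_rot: [-2.259, -2.181, 0.014]
ft_force: [0.4, -0.4, 0.5]
grip_width: 0.455
grip_force: 0.0
t 21.4 pos [426.4 203.9 147. ] w 39.6 gf 0.0 F [ 0.4 -0.4  0.5]
x [ 0.035  0.999 -0.005] y [ 0.999 -0.035 -0.007] z [-0.007 -0.005 -1.   ]
shift mm [-3.7  5.9 96.5]
turn [-0.4  0.3  0.8]
```

```bash
python3 -m handwheel '[[0.04,-0.004,0.005,0.04,-0.4,0.3,0.8],[0.04,0,0,0.038,0,0,0],[0.04,0,0,0.0185,0,0,0],[0.04,0,0,0,0,0,0],[0,0,0,0,0,0,0],[0,0,0,0,0,0,0],[0,0,0,0,0,0,0],[0,0,0,0,0,0,0],[0,0,0,0,0,0,0]]' 30 && python3 -c "
from h import *
st()" && python3 -m handwheel '[[0,-0.02,0,0,0,0,0],[0,-0.02,0,0,0,0,0],[0,-0.02,0,0,0,0,0],[0,-0.02,0,0,0,0,0],[0,0,0,0,0,0,0],[0.035,0,0,0,0,0,0],[0.035,0,0,0,0,0,0],[0.035,0.04,0,0,0,0,0],[0.035,0.04,0,0,0,0,0],[0,0,0,0,0,0,0],[0,0,0,0,0,0,0],[0,0,0,0,0,0,0]]' && cat > head.py <<'E'
from h import *
st()
im,d=ctrl.get_image('top')
hh=cv2.cvtColor(im,cv2.COLOR_BGR2HSV);og=(hh[...,0]<22)&(hh[...,0]>6)&(hh[...,1]>120)
ax=np.array([-.049,-.9988]);o=np.array([.4725,.2245]);w=np.array([.9988,-.049])
v,u=np.nonzero(og);Q=plane('top',np.c_[u,v],.0715)[:,:2]-o
k=abs(Q@w+.04)<.012;a=Q[k]@ax;print(np.percentile(a,[0,50,100]),len(a), np.median((Q@w)[k]))
E
python3 head.py
```

```text
time: 22.52
position: [0.434, 0.1974, 0.0547]
tool_rot: [-2.282, -2.157, -0.006]
ft_force: [-9.2, 0.4, 5.6]
grip_width: 0.115
grip_force: 29.9
t 22.52 pos [434.  197.4  54.7] w 10.0 gf 29.9 F [-9.2  0.4  5.6]
x [0.056 0.998 0.004] y [ 0.998 -0.056  0.002] z [ 0.002  0.004 -1.   ]
time: 24.02
position: [0.4358, 0.1962, 0.0544]
tool_rot: [-2.287, -2.154, -0.01]
ft_force: [-10.1, 1.2, 4.4]
grip_width: 0.146
grip_force: 4.5
t 24.02 pos [435.8 196.2  54.4] w 12.7 gf 4.5 F [-10.1   1.2   4.4]
x [0.06  0.998 0.004] y [ 0.998 -0.06   0.004] z [ 0.004  0.004 -1.   ]
[0.09581683 0.11353689 0.13800485] 63 -0.03219593679981973
```

```bash
python3 -m handwheel '[[0.035,0,0,0,0,0,0],[0.035,0,0,0,0,0,0],[0.035,0,-0.004,0,0,0,0]]' && python3 -c "
from h import *
st();print(ctrl.get_state()['joint_positions'].round(3))
im,d=ctrl.get_image('side');cv2.imwrite('pics/s11.png',cv2.resize(im[180:330,170:370],(800,600)))" && python3 head.py
```

```text
time: 24.45
position: [0.434, 0.1967, 0.0549]
tool_rot: [2.285, 2.152, 0.016]
ft_force: [-0.2, 0.1, 0.2]
grip_width: 0.353
grip_force: 0.0
t 24.45 pos [434.  196.7  54.9] w 30.7 gf 0.0 F [-0.2  0.1  0.2]
x [0.06  0.998 0.005] y [ 0.998 -0.06   0.009] z [ 0.009  0.005 -1.   ]
[-0.611  0.103  0.136  2.073 -0.017  0.956 -0.526]
t 24.5 pos [433.1 196.9  54.8] w 32.3 gf 0.0 F [-0.5 -0.1  0. ]
x [0.059 0.998 0.005] y [ 0.998 -0.059  0.008] z [ 0.008  0.005 -1.   ]
[0.09581683 0.11576456 0.13800485] 68 -0.032580965652009575
```

View pics/s11.png

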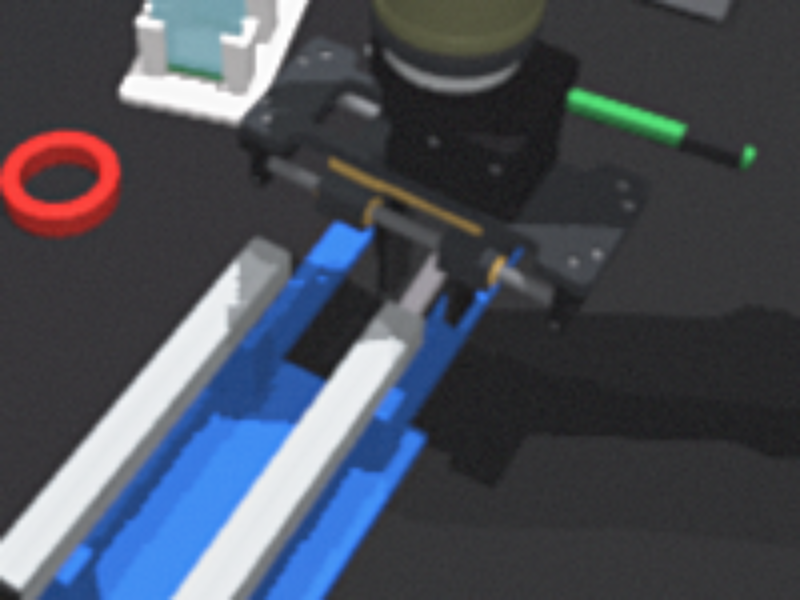

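```bash
python3 -m handwheel '[[0.035,0,-0.001,0.004,0,0,0],[0.035,0,0,0,0,0,0]]' && python3 -m handwheel '[[0,0,0,0,0,0,0],[0,0,0,0,0,0,0],[0,0,0,0,0,0,0],[0,0,0,0,0,0,0]]' && python3 head.py
```

```text
time: 24.8
position: [0.4321, 0.1971, 0.0503]
tool_rot: [2.284, 2.154, 0.013]
ft_force: [-0.3, -0.0, -0.5]
grip_width: 0.398
grip_force: 0.0
time: 25.3
position: [0.4325, 0.1974, 0.0508]
tool_rot: [2.283, 2.154, 0.015]
ft_force: [0.2, -0.4, 0.4]
grip_width: 0.108
grip_force: 30.0
t 25.3 pos [432.5 197.4  50.8] w 9.4 gf 30.0 F [ 0.2 -0.4  0.4]
x [0.058 0.998 0.005] y [ 0.998 -0.058  0.008] z [ 0.008  0.005 -1.   ]
[0.09629537 0.11615611 0.13615774] 69 -0.038630943068786214
```

```bash
python3 -m handwheel '[[0,-0.02,0,0,0,0,0],[0,-0.021,0,0,0,0,0],[0,-0.021,0,0,0,0,0],[0,-0.02,0,0,0,0,0],[0,0,0,0,0,0,0],[0.03,0,0,0,0,0,0],[0.03,0,0,0,0,0,0],[0.03,0.024,0,0,0,0,0],[0.03,0.024,0,0,0,0,0],[0,0,0,0,0,0,0],[0,0,0,0,0,0,0],[0,0,0,0,0,0,0]]' 40 && python3 head.py
```

```text
time: 26.85
position: [0.4304, 0.1625, 0.0504]
tool_rot: [2.285, 2.153, 0.014]
ft_force: [-0.6, -0.5, -0.5]
grip_width: 0.108
grip_force: 40.2
t 26.85 pos [430.4 162.5  50.4] w 9.4 gf 40.2 F [-0.6 -0.5 -0.5]
x [0.059 0.998 0.005] y [ 0.998 -0.059  0.008] z [ 0.008  0.004 -1.   ]
[0.17841534 0.20248282 0.22523276] 130 -0.04065065949216033
```

```bash
python3 -m handwheel '[[0,-0.017,0,0,0,0,0],[0,-0.017,0,0,0,0,0],[0,-0.016,0,0,0,0,0],[0,0,0,0,0,0,0]]' && python3 head.py && python3 -c "
from h import *
im,d=ctrl.get_image('side');cv2.imwrite('pics/s12.png',cv2.resize(im[180:330,170:370],(800,600)))"
```

```text
time: 27.4
position: [0.4275, 0.1116, 0.0503]
tool_rot: [2.287, 2.15, 0.014]
ft_force: [0.3, 0.0, -1.9]
grip_width: 0.109
grip_force: 40.2
t 27.4 pos [427.5 111.6  50.3] w 9.4 gf 40.2 F [ 0.3  0.  -1.9]
x [0.062 0.998 0.005] y [ 0.998 -0.062  0.008] z [ 0.008  0.005 -1.   ]
[0.2294424  0.25441504 0.27690266] 117 -0.040840359692858014
```

View pics/s12.png

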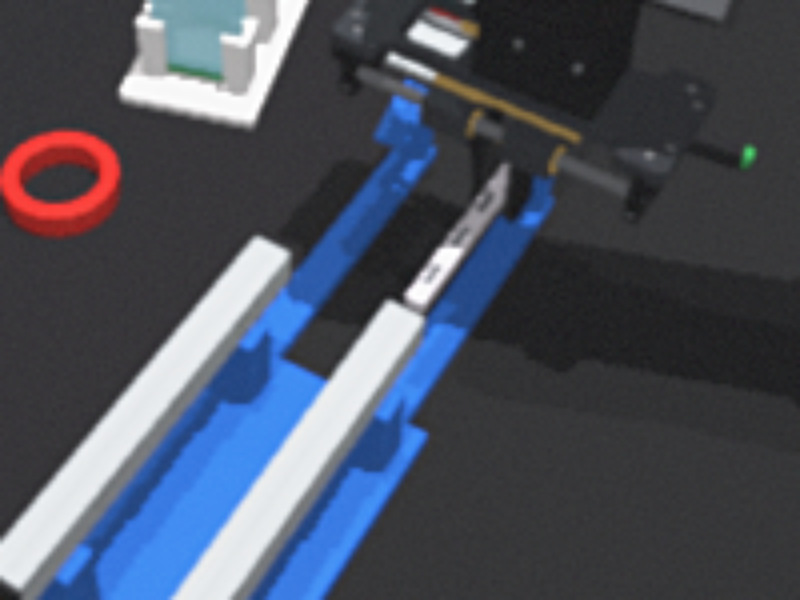

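Tail with notches is clear of the mouth (410,300). Lift, move out, turn upright.

```bash
python3 -m handwheel '[[0,-0.004,0,-0.01,0,0,0],[0,0,0,-0.03,0,0,0],[0,0,0,-0.05,0,0,0],[0,0,0.02,-0.05,0,0,0],[0,0,0.03,-0.05,0,0,0],[0,0,0.02,0,0,0,0],[0,0,0,0,0,-7,0],[0,0,0,0,0,-7,0],[0,0,0,0,0,-7,0],[0,0,0,0,0,-7,0],[0,0,0,0,0,-7,0],[0,0,0,0,0,-7,0]]' && python3 -m handwheel '[[0,0,0,0,0,-7,0],[0,0,0,0,0,-7,0],[0,0,0,0,0,-7,0],[0,0,0,0,0,-7,0],[0,0,0,0,0,-7,0],[0,0,0,0,0,-7,0],[0,0,0,0,0,0,0]]' && python3 -c "
from h import *
q,M=st();print(ctrl.get_state()['joint_positions'].round(3))
g=q-.019*M[:,2];t=g+.099*M[:,0];print('tail',t)
for n in('top','side'):
  im,d=ctrl.get_image(n)
  P=cloud(n,d)
  for c in comps(masks(im)['orange']&(P[...,0]<.65)&(P[...,1]<.2)&(P[...,2]>.05),6): print(n,np.round(c[1]),c[2],np.round(np.median(P[c[0]],0)*1e3),round(P[c[0]][:,2].max()*1e3))
"
```

```text
time: 29.0
position: [0.4959, 0.1056, 0.2417]
tool_rot: [1.854, 1.744, -0.699]
ft_force: [0.7, -0.6, -0.3]
grip_width: 0.111
grip_force: 40.2
time: 29.88
position: [0.4951, 0.1056, 0.2386]
tool_rot: [1.333, 1.256, -1.192]
ft_force: [-0.1, 0.2, -0.7]
grip_width: 0.11
grip_force: 40.2
t 29.88 pos [495.1 105.6 238.6] w 9.5 gf 40.2 F [-0.1  0.2 -0.7]
x [ 0.01   0.107 -0.994] y [ 0.998 -0.056  0.004] z [-0.055 -0.993 -0.107]
[-0.917  0.712  0.188  1.565  0.815  2.028 -0.879]
tail [0.49714038 0.13503405 0.14226162]
top [243. 224.] [240 220   7   8  33] [494. 108. 396.] 400
top [419. 245.] [417 244   6   4  14] [ 456. -238.  291.] 294
side [277.  91.] [272  77  11  27 188] [495. 111. 379.] 401
```

```bash
python3 -m handwheel '[[0,-0.0043,-0.0033,0.04,0,0,0],[0,-0.0043,-0.0033,0.04,0,0,0],[0,-0.0043,-0.0033,0.04,0,-3,0],[0,-0.002,-0.0033,0.04,0,-3,0],[0,0,-0.0033,0.04,0,0,0],[0,0,-0.0033,0.04,0,0,0],[0,0,0,0,0,0,0]]' && python3 -c "
from h import *
q,M=st();print(ctrl.get_state()['joint_positions'].round(3))
g=q-.019*M[:,2];t=g+.099*M[:,0];print('tail',t,'shift mm',M.T@(np.array([.4532,-.1858,.13])-t)*1e3)
"
```

```text
time: 30.85
position: [0.4603, -0.1379, 0.2412]
tool_rot: [1.268, 1.175, -1.245]
ft_force: [0.1, -0.2, -0.1]
grip_width: 0.111
grip_force: 40.2
t 30.85 pos [ 460.3 -137.9  241.2] w 9.7 gf 40.2 F [ 0.1 -0.2 -0.1]
x [ 0.012  0.007 -1.   ] y [ 0.998 -0.065  0.011] z [-0.065 -0.998 -0.008]
[-0.762  0.533  0.309  2.001  1.023  1.771 -0.968]
tail [ 0.46273561 -0.1182804   0.14232767] shift mm [11.73264546 -5.28632666 68.08961431]
```

```bash
python3 -m handwheel '[[0,0.006,-0.0026,0.034,0,0,0],[0,0.006,-0.0026,0.034,0,0,0],[0,0,0,0,0,0,0],[0,0.02,0,0,0,0,0],[0,0.015,0,0,0,0,0],[0,0.01,0,0,0,0,0],[0,0,0,0,0,0,0]]' && python3 -c "
from h import *
q,M=st()
g=q-.019*M[:,2];t=g+.099*M[:,0];print('tail',t)
for n in('top','side'):
  im,d=ctrl.get_image(n)
  P=cloud(n,d)
  for c in comps(masks(im)['orange']&(P[...,0]<.65)&(P[...,1]<.2)&(P[...,2]>.05),6): print(n,np.round(c[1]),c[2],np.round(np.median(P[c[0]],0)*1e3),round(P[c[0]][:,2].max()*1e3))
"
```

```text
time: 31.72
position: [0.4535, -0.2015, 0.1819]
tool_rot: [1.258, 1.179, -1.244]
ft_force: [0.0, -0.2, -0.3]
grip_width: 0.107
grip_force: 40.2
t 31.73 pos [ 453.5 -201.5  181.9] w 9.3 gf 40.2 F [ 0.  -0.2 -0.3]
x [ 0.008  0.004 -1.   ] y [ 0.998 -0.057  0.007] z [-0.057 -0.998 -0.005]
tail [ 0.45532182 -0.18211728  0.08297441]
top [399. 246.] [397 244   6   6  25] [ 454. -185.  339.] 343
top [418. 245.] [416 244   6   4  17] [ 456. -237.  290.] 292
side [347.  65.] [343  55  11  20 103] [ 454. -181.  321.] 477
```

```bash
python3 -m handwheel '[[0,0.01,-0.001,0.003,0,0,0],[0,0.012,0,0,0,0,0],[0,0.012,0,0,0,0,0],[0,0.011,0,0,0,0,0],[0,0,0,0,0,0,0]]' && python3 -c "
from h import *
q,M=st();print(ctrl.get_state()['joint_positions'].round(3))"
```

```text
time: 32.45
position: [0.4522, -0.2047, 0.1364]
tool_rot: [1.258, 1.179, -1.245]
ft_force: [0.6, 0.5, 0.4]
grip_width: 0.106
grip_force: 40.2
t 32.45 pos [ 452.2 -204.7  136.4] w 9.3 gf 40.2 F [0.6 0.5 0.4]
x [ 0.007  0.004 -1.   ] y [ 0.998 -0.058  0.006] z [-0.058 -0.998 -0.004]
[-0.67   0.722  0.314  2.056  1.042  1.578 -1.14 ]
```

```bash
python3 -m handwheel '[[0.03,0,0,0,0,0,0],[0.03,0,0,0,0,0,0],[0.03,0,0,-0.02,0,0,0],[0.03,0,0,-0.04,0,0,0],[0.03,0,0,-0.04,0,0,0],[0.03,-0.04,0.004,-0.045,0,0,0],[0.03,-0.04,0.004,-0.045,0,0,0],[0.03,-0.02,0.004,-0.045,0,0,0],[0.03,0,0.004,-0.045,0,0,0],[0.03,0,0,0,0,7,0],[0.03,0,0,0,0,7,0],[0.03,0,0,0,0,7,0]]' && python3 -m handwheel '[[0.03,0,0,0,0,8,0],[0.03,0,0,0,0,8,0],[0.03,0,0,0,0,8,0],[0.03,0,0,0,0,8,0],[0.03,0,0,0,0,8,0],[0.03,0,0,0,0,8,0],[0.03,0,0,0,0,8,0],[0.03,0,0,0,0,8,0],[0.03,0,0,0,0,5,0],[0.03,0,0,0,0,0,0]]' && python3 -c "
from h import *
go([.58,.0245,.25],R.from_euler('ZX',[12.9,180],degrees=True).as_matrix())
print(ctrl.get_state()['joint_positions'].round(3))
for n in('top','side'):
  im,d=ctrl.get_image(n)
  P=cloud(n,d)
  for c in comps(masks(im)['orange']&(P[...,0]<.65)&(P[...,1]<.2)&(P[...,2]>.05),6): print(n,np.round(c[1]),c[2],np.round(np.median(P[c[0]],0)*1e3),round(P[c[0]][:,2].max()*1e3))
"
```

```text
time: 33.95
position: [0.4835, 0.0756, 0.2388]
tool_rot: [1.532, 1.441, -1.034]
ft_force: [0.1, 0.3, -0.1]
grip_width: 0.348
grip_force: 0.0
time: 35.2
position: [0.4836, 0.0723, 0.2398]
tool_rot: [2.286, 2.151, 0.016]
ft_force: [0.3, -0.9, -0.4]
grip_width: 0.344
grip_force: 0.0
t 35.2 pos [483.6  72.3 239.8] w 29.9 gf 0.0 F [ 0.3 -0.9 -0.4]
x [0.061 0.998 0.006] y [ 0.998 -0.061  0.009] z [ 0.009  0.005 -1.   ]
shift mm [-41.8  99.2  -9.6]
turn [ 0.2 -0.6 73.6]
[-0.52  -0.049  0.311  1.83   0.012  1.349 -0.273]
top [394. 245.] [391 243   7   5  28] [ 456. -189.  291.] 1199
top [418. 245.] [417 244   5   4  14] [ 456. -237.  292.] 294
side [346.  79.] [340  67  14  26 154] [ 456. -192.  270.] 293
```

```bash
python3 -m handwheel '[[0.03,-0.02,0.04,0,0,0,0],[0.03,-0.02,0.05,0,0,0,0],[0.03,0,0,0,0.2,-0.6,9.2],[0.03,0,0,0,0,0,9.2],[0.03,0,0,0,0,0,9.2],[0.03,0,0,0,0,0,9.2],[0.03,0,0,0,0,0,9.2],[0.03,0,0,0,0,0,9.2],[0.03,0,0,0,0,0,9.2],[0.03,0,0,0,0,0,9.2],[0.03,0,0,0,0,0,0]]' && python3 -c "
from h import *
go([.667,.0245,.14],R.from_euler('ZX',[12.9,180],degrees=True).as_matrix())
print(ctrl.get_state()['joint_positions'].round(3))"
```

```text
time: 36.67
position: [0.5711, 0.0305, 0.2387]
tool_rot: [3.114, 0.365, 0.002]
ft_force: [0.1, -0.1, -0.8]
grip_width: 0.344
grip_force: 0.0
t 36.67 pos [571.1  30.5 238.7] w 29.9 gf 0.0 F [ 0.1 -0.1 -0.8]
x [0.973 0.231 0.   ] y [ 0.231 -0.973  0.006] z [ 0.002 -0.006 -1.   ]
shift mm [91.8 27.4 98.9]
turn [ 0.4 -0.   0.5]
[-0.538  0.15   0.486  1.645 -0.065  1.362 -1.381]
```

```bash
python3 -m handwheel '[[0.03,0.046,0.0137,0.02,0.4,0,0.5],[0.03,0.046,0.0137,0.03,0,0,0],[0.03,0,0,0.03,0,0,0],[0.03,0,0,0.018,0,0,0],[0.03,0,0,0,0,0,0]]' && python3 -c "
from h import *
go([.667,.0245,.08],R.from_euler('ZX',[12.9,180],degrees=True).as_matrix())"
```

```text
time: 37.3
position: [0.6661, 0.0229, 0.1401]
tool_rot: [-3.12, -0.347, 0.002]
ft_force: [0.2, 0.7, 0.5]
grip_width: 0.345
grip_force: 0.0
t 37.3 pos [666.1  22.9 140.1] w 30.1 gf 0.0 F [0.2 0.7 0.5]
x [ 0.976  0.22  -0.001] y [ 0.22  -0.976 -0.002] z [-0.001  0.002 -1.   ]
shift mm [ 1.3 -1.2 60.2]
turn [-0.1  0.  -0.2]
```

```bash
python3 -m handwheel '[[0.03,0.001,-0.001,0.03,0,0,0],[0.03,0,0,0.02,0,0,0],[0.03,0,0,0.01,0,0,0],[0.03,0,0,0,0,0,0],[0,0,0,0,0,0,0],[0,0,0,0,0,0,0],[0,0,0,0,0,0,0],[0,0,0,0,0,0,0]]' 25 && python3 -c "
from h import *
st()"
```

```text
time: 38.3
position: [0.6686, 0.0232, 0.0821]
tool_rot: [-3.121, -0.344, -0.005]
ft_force: [1.2, -0.5, 1.5]
grip_width: 0.091
grip_force: 25.0
t 38.3 pos [668.6  23.2  82.1] w 7.9 gf 25.0 F [ 1.2 -0.5  1.5]
x [0.976 0.217 0.003] y [ 0.217 -0.976 -0.001] z [ 0.003  0.002 -1.   ]
```

```bash
python3 -m handwheel '[[0,0,0,-0.02,0,0,0],[0,0,0,-0.03,0,0,0],[0,0,0,-0.05,0,0,0],[0,0,0,-0.05,0,0,0],[0,-0.021,0.0395,0,0,0,0],[0,-0.021,0.0395,0,0,0,0],[0,-0.021,0.0395,0,0,0,0],[0,-0.021,0.0395,0,0,0,0],[0,0,0,0,0,0,-8],[0,0,0,0,0,0,-8],[0,0,0,0,0,0,-8],[0,0,0,0,0,0,-8]]' && python3 -m handwheel '[[0,0,0,0,0,0,-8],[0,0,0,0,0,0,-8],[0,0,0,0,0,0,-8],[0,0,0,0,0,0,-8],[0,0,0,0,0,0,-8],[0,0,0,0,0,0,-7.3],[0,-0.042,-0.006,0,0,0,0],[0,-0.042,-0.006,0,0,0,0],[0,-0.042,-0.006,0,0,0,0],[0,-0.042,-0.006,0,0,0,0],[0,0,0,0,0,0,0]]' && python3 -c "
from h import *
go([.5286,-.3231,.2],R.from_euler('ZX',[92.2,180],degrees=True).as_matrix())
print(ctrl.get_state()['joint_positions'].round(3))
im,d=ctrl.get_image('top');P=cloud('top',d);cv2.imwrite('pics/t13.png',im)
for c in comps(masks(im)['green']&(P[...,0]>.35)&(P[...,0]<.75)&(P[...,1]>-.5)&(P[...,1]<.11),15): print(np.round(c[1]),c[2][4],rect(P[c[0]]),np.median(P[c[0]][:,2]))
for c in comps(masks(im)['red'],10): print(np.round(c[1],1),c[2][4])"
```

```text
time: 39.8
position: [0.6203, -0.1497, 0.2325]
tool_rot: [-2.904, -1.197, -0.005]
ft_force: [-0.5, 0.4, -1.0]
grip_width: 0.085
grip_force: 25.0
time: 41.18
position: [0.5992, -0.3239, 0.2321]
tool_rot: [2.192, 2.247, -0.001]
ft_force: [-0.6, -0.5, -1.2]
grip_width: 0.088
grip_force: 25.0
t 41.17 pos [ 599.2 -323.9  232.1] w 7.7 gf 25.0 F [-0.6 -0.5 -1.2]
x [-0.025  1.    -0.002] y [1.    0.025 0.001] z [ 0.001 -0.002 -1.   ]
shift mm [  2.7 -70.6  32. ]
turn [ 0.1  0.1 -0.8]
[ 0.117  0.403  0.466  1.368 -0.178  1.41   0.603]
[264. 158.] 132 (array([664. ,  72.8]), array([79. , 14.3]), 9.46) 0.09859851199011328
[442. 177.] 87 (array([ 557.4, -171.1]), array([ 15.1, 488.6]), 16.46) 0.247422887266105
[456. 175.] 15 (array([ 596. , -313.6]), array([ 5.2, 38.6]), 17.89) 0.25110684390625526
[381. 184.] 40 (array([ 598.5, -229.2]), array([18.3, 19.7]), 4.11) 0.030082444447064594
[356. 208.] 15 (array([ 532.5, -151.5]), array([ 3.4, 19.3]), 89.21) 0.097777180491106
[333. 213.] 23 (array([ 524.1, -112.2]), array([11.4, 24. ]), 54.95) 0.005829395591926847
[358. 265.] 32 (array([ 401.4, -156.4]), array([50.5,  5.1]), 8.22) 0.09638994612935811
[449.7  87.3] 155
[217.7 153. ] 384
[405.5 180.6] 75
[314.3 206.2] 44
```

```bash
python3 -c "
from h import *
for n in('top','side'):
  z=np.load(n+'0.npz');im=z['im'];P=cloud(n,z['d'])
  m=im.max(2)<150
  u0=proj(n,[[.4765,-.27,.095]])[0]
  for c in comps(m,60):
    if c[2][4]<600 and abs(c[1]-u0).max()<60:
      v,u=np.nonzero(c[0]);print(n,c[1].round(1),c[2],rect(plane(n,np.c_[u,v],.095)))
"
```

```text
top [427.8 212.2] [415 208  27   9 210] (array([ 527., -327.]), array([18.6, 63.8]), 3.59)
top [429.2 232.8] [416 229  27   9 207] (array([ 477.4, -328.9]), array([18.2, 63.6]), 3.35)
top [430.5 253.7] [417 250  28   9 207] (array([ 427.3, -331.5]), array([18. , 64.9]), 3.06)
```

```bash
python3 -m handwheel '[[0,0.0005,-0.036,0,0.1,0.1,-0.8],[0,0,-0.0355,0,0,0,0],[0,0,0,0.02,0,0,0],[0,0,0,0,0,0,0]]' && python3 -c "
from h import *
go([.5275,-.325,.105],R.from_euler('ZX',[92.2,180],degrees=True).as_matrix())"
```

```text
time: 41.72
position: [0.5306, -0.318, 0.2094]
tool_rot: [-2.163, -2.271, -0.005]
ft_force: [-0.8, -0.1, -1.0]
grip_width: 0.091
grip_force: 25.0
t 41.73 pos [ 530.6 -318.   209.4] w 8.0 gf 25.0 F [-0.8 -0.1 -1. ]
x [-0.049  0.999  0.006] y [ 0.999  0.049 -0.001] z [-0.002  0.006 -1.   ]
shift mm [ -7.5  -3.4 104.4]
turn [-0.1 -0.3  0.6]
```

```bash
python3 -m handwheel '[[0,-0.007,-0.003,0.02,0,-0.3,0.6],[0,0,0,0.012,0,0,0],[0,0,0,0,0,0,0],[0,0,0,0,0,0,0]]' && python3 -c "
from h import *
go([.5275,-.325,.105],R.from_euler('ZX',[92.2,180],degrees=True).as_matrix())"
```

```text
time: 42.22
position: [0.5284, -0.3272, 0.1792]
tool_rot: [2.179, 2.261, -0.001]
ft_force: [-0.2, 0.3, -0.8]
grip_width: 0.087
grip_force: 25.0
t 42.23 pos [ 528.4 -327.2  179.2] w 7.5 gf 25.0 F [-0.2  0.3 -0.8]
x [-0.037  0.999 -0.002] y [0.999 0.037 0.001] z [ 0.001 -0.002 -1.   ]
shift mm [ 2.4 -0.9 74.2]
turn [ 0.   0.1 -0.1]
```

```bash
python3 -m handwheel '[[0,0.002,-0.001,0.012,0,0,0],[0,0,0,0.015,0,0,0],[0,0,0,0.015,0,0,0],[0,0,0,0,0,0,0]]' && python3 -c "
from h import *
st()"
```

```text
time: 42.72
position: [0.5254, -0.3249, 0.1346]
tool_rot: [-2.18, -2.26, 0.004]
ft_force: [0.7, 0.4, -1.0]
grip_width: 0.09
grip_force: 25.0
t 42.73 pos [ 525.4 -324.9  134.6] w 7.8 gf 25.0 F [ 0.7  0.4 -1. ]
x [-0.036  0.999 -0.   ] y [ 0.999  0.036 -0.003] z [-0.003 -0.    -1.   ]
```

```bash
python3 -m handwheel '[[0,0,0.001,0.015,0,0,0],[0,0,0,0.01,0,0,0],[0,0,0,0.004,0,0,0],[0,0,0,0,0,0,0],[0.03,0,0,0,0,0,0],[0.03,0,0,0,0,0,0],[0.03,0,0,0,0,0,0]]' && python3 -m handwheel '[[0.03,0,0,-0.03,0,0,0],[0.03,0,0,-0.05,0,0,0],[0.03,0,0.035,-0.05,0,0,0],[0.03,0,0.035,0,0,0,0],[0.03,0.042,0.006,0,0,0,0],[0.03,0.042,0.006,0,0,0,0],[0.03,0.042,0.006,0,0,0,0],[0.03,0.042,0.006,0,0,0,0],[0.03,0,0,0,0,0,8],[0.03,0,0,0,0,0,8],[0.03,0,0,0,0,0,8],[0.03,0,0,0,0,0,8]]' && python3 -m handwheel '[[0.03,0,0,0,0,0,8],[0.03,0,0,0,0,0,8],[0.03,0,0,0,0,0,8],[0.03,0,0,0,0,0,8],[0.03,0,0,0,0,0,8],[0.03,0,0,0,0,0,7.3],[0.03,0,0,0,0,0,0]]' && python3 -c "
from h import *
go([.656,.073,.14],R.from_euler('ZX',[12.9,180],degrees=True).as_matrix())
for n in('top','side'):
  im,d=ctrl.get_image(n);P=cloud(n,d);cv2.imwrite('pics/%s14.png'%n,im);print(n)
  for c in comps(masks(im)['green']&(P[...,0]>.35)&(P[...,0]<.75)&(P[...,1]>-.4)&(P[...,1]<.11)&(P[...,2]>.09),8): print(np.round(c[1]),c[2][4],rect(P[c[0]]),np.median(P[c[0]][:,2]))
  for c in comps(masks(im)['red'],10): print(np.round(c[1],1),c[2][4])
"
```

```text
time: 43.6
position: [0.5278, -0.3258, 0.1082]
tool_rot: [2.18, 2.259, -0.001]
ft_force: [0.3, -0.0, -0.2]
grip_width: 0.311
grip_force: 0.0
time: 45.1
position: [0.6155, -0.1541, 0.2377]
tool_rot: [2.722, 1.565, -0.001]
ft_force: [-0.2, 0.1, 1.0]
grip_width: 0.342
grip_force: 0.0
time: 45.98
position: [0.6155, -0.1541, 0.2376]
tool_rot: [3.12, 0.351, 0.0]
ft_force: [-0.3, -0.4, -0.1]
grip_width: 0.346
grip_force: 0.0
t 45.98 pos [ 615.5 -154.1  237.6] w 30.1 gf 0.0 F [-0.3 -0.4 -0.1]
x [ 0.975  0.222 -0.   ] y [ 0.222 -0.975  0.002] z [ 0.    -0.002 -1.   ]
shift mm [  90.  -212.6   97.1]
turn [ 0.1  0.  -0.1]
top
[264. 158.] 87 (array([589.9,  66.6]), array([188.6,  14.1]), 5.0) 0.09983510798171805
[355. 208.] 12 (array([ 536. , -150.5]), array([26.4,  1.3]), 0.52) 0.09788060555682497
[357. 261.] 17 (array([ 408.7, -155.7]), array([35.8,  2. ]), 3.62) 0.09570561517314467
[449.7  87.3] 155
[217.7 153. ] 384
[314.5 206.4] 49
side
[325. 109.] 78 (array([ 531.9, -339. ]), array([14.2, 91.7]), 8.96) 0.10962157927260138
[217. 173.] 114 (array([658. ,  72.7]), array([60.1, 12.9]), 11.33) 0.09807497832987383
[246.3  68.5] 56
[294.7 110.4] 64
[281.1 180.6] 63
[184.7 225.3] 503
```

```bash
python3 -m handwheel '[[0.03,0.018,-0.0425,0,0,0,0],[0.03,0.018,-0.0425,0,0,0,0],[0.03,0.018,-0.0425,0,0,0,0],[0.03,0.018,-0.0425,0,0,0,0],[0.03,0.018,-0.0425,0,0,0,0],[0.03,0,0,0.05,0,0,0],[0.03,0,0,0.047,0,0,0],[0.03,0,0,0,0,0,0],[0.03,0,0,0,0,0,0]]' && python3 -c "
from h import *
go([.656,.073,.081],R.from_euler('ZX',[12.9,180],degrees=True).as_matrix())"
```

```text
time: 47.2
position: [0.6575, 0.0726, 0.1421]
tool_rot: [3.12, 0.349, 0.004]
ft_force: [0.4, 0.0, 0.7]
grip_width: 0.348
grip_force: 0.0
t 47.2 pos [657.5  72.6 142.1] w 30.2 gf 0.0 F [0.4 0.  0.7]
x [0.975 0.221 0.002] y [ 0.221 -0.975  0.002] z [ 0.003 -0.001 -1.   ]
shift mm [-1.5 -0.8 61. ]
turn [ 0.1 -0.1 -0.1]
```

```bash
python3 -m handwheel '[[0.03,-0.001,0,0.03,0,0,0],[0.03,0,0,0.02,0,0,0],[0.03,0,0,0.01,0,0,0],[0.03,0,0,0,0,0,0],[0,0,0,0,0,0,0],[0,0,0,0,0,0,0],[0,0,0,0,0,0,0],[0,0,0,0,0,0,0]]' 25 && python3 -c "
from h import *
st()"  && python3 -m handwheel '[[0,0,0,-0.02,0,0,0],[0,0,0,-0.03,0,0,0],[0,0,0,-0.05,0,0,0],[0,0,0,-0.05,0,0,0],[0,-0.018,0.0425,0,0,0,0],[0,-0.018,0.0425,0,0,0,0],[0,-0.018,0.0425,0,0,0,0],[0,-0.018,0.0425,0,0,0,0],[0,-0.018,0.0425,0,0,0,0],[0,0,0,0,0,0,-8],[0,0,0,0,0,0,-8],[0,0,0,0,0,0,-8]]' && python3 -m handwheel '[[0,0,0,0,0,0,-8],[0,0,0,0,0,0,-8],[0,0,0,0,0,0,-8],[0,0,0,0,0,0,-8],[0,0,0,0,0,0,-8],[0,0,0,0,0,0,-8],[0,0,0,0,0,0,-7.3],[0,-0.042,-0.006,0,0,0,0],[0,-0.042,-0.006,0,0,0,0],[0,-0.042,-0.006,0,0,0,0],[0,-0.042,-0.006,0,0,0,0],[0,0,0,0,0,0,0]]' && python3 -c "
from h import *
go([.4775,-.3265,.2],R.from_euler('ZX',[92.2,180],degrees=True).as_matrix())
print(ctrl.get_state()['joint_positions'].round(3))"
```

```text
time: 48.2
position: [0.6557, 0.0726, 0.0806]
tool_rot: [3.12, 0.349, 0.001]
ft_force: [0.1, 0.3, 2.0]
grip_width: 0.088
grip_force: 25.0
t 48.2 pos [655.7  72.6  80.6] w 7.6 gf 25.0 F [0.1 0.3 2. ]
x [0.975 0.221 0.001] y [ 0.221 -0.975  0.002] z [ 0.001 -0.002 -1.   ]
time: 49.7
position: [0.6145, -0.1548, 0.2319]
tool_rot: [2.977, 0.996, 0.001]
ft_force: [0.2, -0.0, 0.1]
grip_width: 0.086
grip_force: 25.0
time: 51.2
position: [0.594, -0.3288, 0.2321]
tool_rot: [2.187, 2.25, -0.007]
ft_force: [-0.7, 0.1, 0.9]
grip_width: 0.084
grip_force: 25.0
t 51.2 pos [ 594.  -328.8  232.1] w 7.3 gf 25.0 F [-0.7  0.1  0.9]
x [-0.028  1.    -0.006] y [ 1.     0.028 -0.   ] z [-0.    -0.006 -1.   ]
shift mm [   5.8 -116.4   32.1]
turn [-0.   0.3 -0.6]
[ 0.117  0.398  0.475  1.375 -0.176  1.408  0.616]
```

```bash
python3 -m handwheel '[[0,0.002,-0.039,0,0,0.3,-0.6],[0,0.002,-0.039,0,0,0,0],[0,0.002,-0.0385,0,0,0,0],[0,0,0,0.025,0,0,0],[0,0,0,0.025,0,0,0],[0,0,0,0,0,0,0],[0,0,0,0,0,0,0]]' && python3 -c "
from h import *
go([.4775,-.3265,.106],R.from_euler('ZX',[92.2,180],degrees=True).as_matrix())"
```

```text
time: 52.08
position: [0.4807, -0.3219, 0.1822]
tool_rot: [-2.168, -2.273, -0.005]
ft_force: [0.0, -0.9, 0.4]
grip_width: 0.09
grip_force: 25.0
t 52.08 pos [ 480.7 -321.9  182.2] w 7.9 gf 25.0 F [ 0.  -0.9  0.4]
x [-0.047  0.999  0.003] y [0.999 0.047 0.002] z [ 0.002  0.003 -1.   ]
shift mm [-4.7 -3.6 76.2]
turn [ 0.1 -0.2  0.5]
```

```bash
python3 -m handwheel '[[0,-0.004,-0.003,0,0,-0.2,0.5],[0,0,0,0.012,0,0,0],[0,0,0,0.015,0,0,0],[0,0,0,0.018,0,0,0],[0,0,0,0,0,0,0]]' && python3 -c "
from h import *
st()"
```

```text
time: 52.7
position: [0.4757, -0.3251, 0.1332]
tool_rot: [-2.176, -2.26, 0.002]
ft_force: [-0.5, 0.1, -0.4]
grip_width: 0.087
grip_force: 25.0
t 52.7 pos [ 475.7 -325.1  133.2] w 7.6 gf 25.0 F [-0.5  0.1 -0.4]
x [-0.038  0.999  0.002] y [ 0.999  0.038 -0.004] z [-0.004  0.002 -1.   ]
```

```bash
python3 -m handwheel '[[0,0,0.001,0.015,0,0,0],[0,0,0,0.008,0,0,0],[0,0,0,0.004,0,0,0],[0,0,0,0,0,0,0],[0.03,0,0,0,0,0,0],[0.03,0,0,0,0,0,0],[0.03,0,0,0,0,0,0]]' && python3 -m handwheel '[[0.03,0,0,-0.03,0,0,0],[0.03,0,0,-0.05,0,0,0],[0.03,0,0.03,-0.05,0,0,0],[0,0,0.045,0,0,0,0],[0,0,0.045,0,0,0,0],[0,0,0,0,0,0,9],[0,0,0,0,0,0,9],[0,0,0,0,0,0,9],[0,0,0,0,0,0,9],[0,0,0,0,0,0,9]]' 15 && python3 -m handwheel '[[0,0,0,0,0,0,9],[0,0,0,0,0,0,9],[0,0,0,0,0,0,9],[0,0,0,0,0,0,9],[0,0,0,0,0,0,9],[0,0,0,0,0,0,0]]' && python3 -c "
from h import *
go([.565,-.267,.102],R.from_euler('ZX',[2.2,180],degrees=True).as_matrix())
print(ctrl.get_state()['joint_positions'].round(3))
for n in('top','side'):
  im,d=ctrl.get_image(n);P=cloud(n,d);cv2.imwrite('pics/%s15.png'%n,im);print(n)
  for c in comps(masks(im)['green']&(P[...,0]>.35)&(P[...,0]<.75)&(P[...,1]>-.4)&(P[...,1]<.11)&(P[...,2]>.09),8): print(np.round(c[1]),c[2][4],rect(P[c[0]]),np.median(P[c[0]][:,2]))
  for c in comps(masks(im)['red'],10): print(np.round(c[1],1),c[2][4])
"
```

```text
time: 53.58
position: [0.4783, -0.3262, 0.1091]
tool_rot: [2.179, 2.262, 0.0]
ft_force: [-0.2, 0.9, -0.1]
grip_width: 0.307
grip_force: 0.0
time: 54.82
position: [0.5981, -0.3214, 0.2388]
tool_rot: [2.882, 1.249, 0.0]
ft_force: [-0.3, 0.7, 1.3]
grip_width: 0.002
grip_force: 0.0
time: 55.58
position: [0.5981, -0.3214, 0.2387]
tool_rot: [3.141, 0.062, -0.0]
ft_force: [0.3, 0.5, -0.4]
grip_width: 0.008
grip_force: 0.0
t 55.58 pos [ 598.1 -321.4  238.7] w 0.7 gf 0.0 F [ 0.3  0.5 -0.4]
x [ 0.999  0.04  -0.   ] y [ 0.04  -0.999  0.   ] z [-0. -0. -1.]
shift mm [-30.9 -55.7 136.7]
turn [0.  0.  0.1]
[-0.074  0.446  0.745  1.37  -0.299  1.439 -0.871]
top
[356. 209.] 9 (array([ 532.3, -151.4]), array([14.4,  2.7]), 3.87) 0.09845123223303356
[433. 212.] 102 (array([ 511.2, -151.8]), array([ 12.2, 435.5]), 4.93) 0.11998235478355804
[432. 233.] 107 (array([ 483.3, -149. ]), array([429.3,  12. ]), 88.08) 0.1205496295858645
[357. 260.] 9 (array([ 412.5, -155.8]), array([14.6,  1.8]), 5.71) 0.09787068851078441
[358. 270.] 17 (array([ 388.7, -156.4]), array([24.2,  4. ]), 13.55) 0.0963850375122199
[449.7  87.3] 155
[217.7 153. ] 382
[405.6 180.6] 69
[314.3 206.2] 44
side
[325. 108.] 80 (array([ 532.5, -339.3]), array([13.8, 91. ]), 8.98) 0.10961046648997856
[246.3  68.5] 56
[294.5 110.6] 58
[281.2 180.3] 60
[184.8 225.3] 506
```

View pics/side15.png

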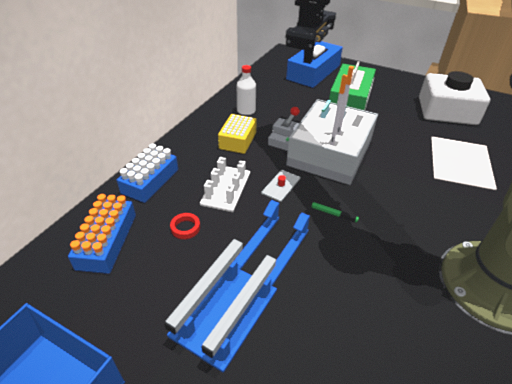

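Both rods stand in the wells (345,100), both plates are in bays (tops at 120 mm), rack empty, cover on the bench at (281,182). Now the lever.

```bash
python3 -m handwheel '[[0,-0.031,-0.028,0,0,0,0],[0,0,-0.028,0,0,0,0],[0,0,0,0.05,0,0,0],[0,0,0,0.05,0,0,0],[0,0,0,0.03,0,0,0],[0,0,0,0.006,0,0,0],[0,0,0,0,0,0,0]]' && python3 -c "
from h import *
go([.63,-.264,.102])"
```

```text
time: 56.55
position: [0.5654, -0.2671, 0.1035]
tool_rot: [3.14, 0.06, 0.002]
ft_force: [-0.4, 0.0, -0.5]
grip_width: 0.003
grip_force: 0.0
t 56.55 pos [ 565.4 -267.1  103.5] w 0.3 gf 0.0 F [-0.4  0.  -0.5]
x [0.999 0.038 0.001] y [ 0.038 -0.999  0.001] z [ 0.001 -0.001 -1.   ]
shift mm [64.7 -0.6  1.6]
```

```bash
python3 -m handwheel '[[0,0.012,0,0,0,0,0],[0,0.012,0,0,0,0,0],[0,0.012,0,0,0,0,0],[0,0.012,0,0,0,0,0],[0,0.01,0,0,0,0,0],[0,0,0,0,0,0,0]]' && python3 -c "
from h import *
st()" && python3 -m handwheel '[[0,0.003,0,0,0,0,0],[0,0.003,0,0,0,0,0],[0,0,0,0,0,0,0]]' && python3 -m handwheel '[[0,0.002,0,0,0,0,0],[0,0,0,0,0,0,0]]' && python3 -c "
from h import *
st()
for n in('top','side'):
  im,d=ctrl.get_image(n);P=cloud(n,d)
  for c in comps(masks(im)['red'],10): print(n,np.round(c[1],1),c[2][4],np.round(np.median(P[c[0]],0)*1e3))"
```

```text
time: 57.3
position: [0.6239, -0.2639, 0.1023]
tool_rot: [-3.141, -0.061, -0.0]
ft_force: [0.0, -0.4, -1.5]
grip_width: 0.008
grip_force: 0.0
t 57.3 pos [ 623.9 -263.9  102.3] w 0.7 gf 0.0 F [ 0.  -0.4 -1.5]
x [0.999 0.039 0.   ] y [ 0.039 -0.999 -0.   ] z [ 0.  0. -1.]
time: 57.68
position: [0.6279, -0.2644, 0.1024]
tool_rot: [-3.141, -0.059, 0.003]
ft_force: [-2.4, 0.0, -0.5]
grip_width: 0.001
grip_force: 1.5
time: 57.92
position: [0.6283, -0.2644, 0.1023]
tool_rot: [-3.14, -0.058, 0.008]
ft_force: [-7.8, 1.7, 2.5]
grip_width: 0.007
grip_force: 3.5
t 57.92 pos [ 628.3 -264.4  102.3] w 0.6 gf 3.5 F [-7.8  1.7  2.5]
x [ 0.999  0.037 -0.005] y [ 0.037 -0.999 -0.001] z [-0.005  0.001 -1.   ]
top [449.7  87.3] 155 [ 815. -357.  160.]
top [217.7 153. ] 382 [677. 193.  18.]
top [314.5 206.4] 49 [541. -60.  32.]
side [246.3  68.5] 57 [ 815. -350.  158.]
side [278.2 107.2] 46 [ 652. -255.  113.]
side [281.2 180.5] 63 [540. -52.  26.]
side [184.7 225.3] 503 [678. 198.  18.]
```

```bash
python3 -m handwheel '[[0,0.002,0,0,0,0,0],[0,0,0,0,0,0,0]]' && python3 -m handwheel '[[0,-0.02,0,0,0,0,0],[0,-0.035,0,0,0,0,0],[0,0,0,-0.05,0,0,0],[0,0,0,-0.05,0,0,0],[0,0,0,-0.05,0,0,0],[0,0.01,0.05,0,0,0,0],[0,0.01,0.05,0,0,0,0],[0,0,0.05,0,0,0,0],[0,0,0.05,0,0,0,0],[0,0,0,0,0,0,0]]' && python3 -c "
from h import *
st()
for n in('top','side'):
  im,d=ctrl.get_image(n);P=cloud(n,d);cv2.imwrite('pics/%s16.png'%n,im)
  for c in comps(masks(im)['red'],10): print(n,np.round(c[1],1),c[2][4],np.round(np.median(P[c[0]],0)*1e3))
  for c in comps(masks(im)['orange']&(P[...,0]<.65)&(P[...,1]<.2)&(P[...,2]>.05),6): print(n,np.round(c[1]),np.round(np.median(P[c[0]],0)*1e3))
"
```

```text
time: 58.28
position: [0.6285, -0.2644, 0.1022]
tool_rot: [-3.139, -0.056, 0.013]
ft_force: [-11.7, 1.2, 4.8]
grip_width: 0.003
grip_force: 5.5
time: 59.52
position: [0.6027, -0.4711, 0.2517]
tool_rot: [3.138, 0.048, -0.003]
ft_force: [-0.2, 0.1, 0.7]
grip_width: 0.002
grip_force: 0.0
t 59.52 pos [ 602.7 -471.1  251.7] w 0.2 gf 0.0 F [-0.2  0.1  0.7]
x [ 1.     0.031 -0.002] y [ 0.031 -1.     0.004] z [-0.002 -0.004 -1.   ]
top [449.7  87.3] 155 [ 816. -358.  160.]
top [217.7 152.9] 385 [678. 193.  17.]
top [404.6 159.9] 90 [ 651. -265.  115.]
top [314.3 206.2] 44 [541. -59.  33.]
top [392. 245.] [ 456. -187.  291.]
top [419. 246.] [ 455. -238.  292.]
side [246.2  68.5] 57 [ 814. -349.  158.]
side [279.1 106.8] 63 [ 652. -259.  112.]
side [281.1 180.4] 58 [540. -51.  28.]
side [184.7 225.3] 503 [678. 197.  18.]
side [346.  80.] [ 455. -190.  271.]
```

View pics/top16.png

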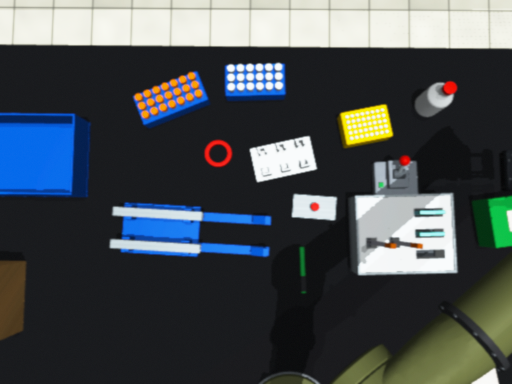

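Everything is in place: rods in the wells (392,245) and (419,246), plates in the bays at (430,212) and (430,233), lever over at (405,160), cover flat on the bench at (314,206), and the bystanders have not moved. Handing in.

```bash
python3 -c "
from bench import ctrl
print(ctrl.close_job())"
```

```text
the job is handed in; nothing more can be done
None
```

I handed the job in at about 60 s of the 210 s: the cover is on the bench, both rods stand head up in the wells, both plates present (the third was absent) stand in the bays, the lever is fully over, and the bystanders have not moved; no verdict was shown.

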